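# Cap the vacuum port of the laminating stand

### The arm

A 7-joint arm with a two-finger parallel gripper is mounted at the origin on the work surface. World frame = base frame: x ahead of the robot, y to its left, z up, the work surface at z = 0. Lengths are in m, angles in rad, forces in N, time in s.
With the tool pointing down it reaches from about 0.4 to 0.85 m from the base axis. Payload 4.5 kg.
Tool frame: the origin (TCP) lies where the fingers leave the gripper's body, on its centre line; the fingertips stand 64 mm ahead of it and the grasp point (between the pads) lies 45 mm ahead of it; z points along the fingers, y is the line along which they close (so a half turn about z gives the same grasp; the last joint's range is limited). The gripper opens to 88 mm and grips with 3 to 60 N. Pads are 18 mm wide; open, the fingers measure 123 mm over their backs; the gripper's body (75 mm by 187 mm) begins 45 mm behind the grasp point.
Start: joints at [1.329, 0.689, -0.195, 1.565, 0.157, 0.902, -0.215], TCP at [0.17, -0.601, 0.303] pointing down, gripper open.
Joint ranges: [-3.01, 3.01], [-0.46, 2.08], [-1.47, 1.51], [0.13, 2.56], [-1, 4.14], [0.04, 2.09], [-2.66, 2.66]. Speed limits (rad/s): [2.57, 2.57, 3.14, 3.14, 3.14, 3.14, 3.14].

### API

Orientations are given as a unit quaternion [x, y, z, w].
In Python, from plant import r gives the robot as it stands.
- The arm moves only by the tool play_rows, never from a script. Its arguments are lists of equal length, an entry for each row: "translation": the shift along the tool's x, y, z in m, a list of three; "delta_rot": the turn, a rotation vector about the tool's x, y, z in degrees, a list of three; "grip": the opening, from -1 (shut) to 1 (fully open). In form: {"translation": [[x, y, z], ...], "delta_rot": [[rx, ry, rz], ...], "grip": [grip, ...]}. A call has 1 to 20 rows; each row shifts and turns the commanded pose from where the row before left it, along the tool's axes as they then stand; what a row does not reach is not made up. A row lasts 1/8 s, in which the tool goes at most 62.5 mm and 10.7 degrees, less where a joint would pass 70% of its speed; a pose out of reach is approached as far as the arm can. A call with a gripper value outside its range is refused whole. The fingers move at their own pace and stop on an object; "squeeze" is the grip in N (left out, the last holds). Time passes only in rows, so rows that do not move let the fingers close. It gives the time, the measured TCP pose, the force, the opening and the grip force at its end, in the units of the state.
- r.get_state(): the state, without advancing time (a new reading comes with each control period).
- r.snapshot(name): name is "scene" or "top" or "wrist"; returns the picture (400x640x3 uint8, blue, green, red); there is no depth.
- r.get_calibration(name): a dict with "intrinsics" (3x3 intrinsics, pixels), "eye" and "rotation" of the camera in the world. Camera axes: x right, y up, looking along -z (the intrinsics and any distortion apply to the point x, -y, -z); pixel columns grow to the right and rows downward; lengths in m; the calibration is good to about 2 mm. The wrist camera is an equidistant fisheye: a pixel r from the principal point sees the ray r / f radians off the axis. A picture is of the moment at which its call begins: read the wrist's pose just before it. get_calibration takes no time and is no camera call; for the wrist camera it gives the pose at the moment of the call.
- r.finish_job(): hands the job in; it is judged then, once.
Trained networks look in the newest picture that a camera, given by its name, has taken for a name from the list of things; names that differ only in an ending like _2 or _b are one class to them, and where a whole thing is asked for, a point or a joint stands for the part that bears it (a point fixed in the world has none). Each returns a list of dicts, best first, with "confidence" (0 to 1); they miss things now and then, are a little off and sometimes report something else, mostly with a low value. They report only what shows in the picture. A call takes as long as a camera call. They do not tell look-alikes from the thing itself.
- r.look_for(camera, target): "point" ([x, y, z] in m, in world coordinates, good to about 4 mm: the middle of the surface that is visible of it).
- r.silhouettes(camera, target): "pixels" (400x640 bool, what is visible of it).
The state is a dict: "clock": time; "q": joint angles; "qd": joint speeds; "joint_torque": joint torques, N m; "tool_pos": TCP position; "eef_rot": TCP orientation; "contact_force": force on the tool from outside, world axes, zero at the start; "moment": the same for the moment, N m; "opening": opening from 0.0 (shut) to 1.0 (fully open); "finger_force": force on a finger pad.
Only numpy, scipy, OpenCV 4.12 (cv2) and the standard library are available. Lean on these libraries where they do the work, as an engineer would, in place of code of your own. Each camera call takes 0.05 s, during which the arm holds its last target. There are 200 camera calls.

### The job

Close the open vacuum port on the blue laminating stand: set the two-armed cam cap over the grooved brass adaptor and push it straight down, firmly but without ramming, until it is fully home against the stiff rubber poppet, its arms still up. Then swing the two red-tipped cam arms down one after another, each gently to its stop, and let go. Do not disturb the other things on the bench.

Things in the scene. Friction and masses are not known exactly. Their poses are not given: they have to be found in the camera images.
- stand: Fixed laminating stand: aluminium foot 170 x 120 x 12 mm, blue block 72 x 72 mm up to 58 mm, then, on the vertical axis through the origin, a brass grooved adaptor up to 105 to 125 mm. A gauge lies face up on the foot at +x, 75 mm from the axis, 52 mm across, 42 mm high. Origin: on the bench under the adaptor's axis; z up.
- port (a point): Point on the adaptor's axis 105 mm above the bench, where the lip's top face nominally lies. The adaptor was screwed in to suit the last job: it stands 0 to 20 mm higher than that, and no pose shows how much. Lip: 40 mm across, 9 mm high, 3 mm chamfer on top; below it a groove 29 mm across and 17 mm high, then the body, 40 mm across, and a 54 mm hexagon.
- poppet (a joint): Black rubber-sealed poppet in the adaptor's mouth, 18 mm across. 0 (start): stands 12 mm proud of the lip; grows in metres to 0.012 as it is pushed in flush. It gives way at about 12 N, steady over the whole travel, and stays where it is left.
- cap: Cam cap, 0.3 to 0.45 kg, standing mouth down: aluminium cup, outside diameter 54 mm, 38 mm high, bore diameter 43 mm and 30 mm deep; on top a black round grip stub, diameter 26 mm, from 38 to 78 mm above the rim. A cam arm on the +x side (a) and on the -x side (b). Origin: centre of the mouth's rim; z up along the cup's axis.
- stub (a point): Point on the cap's axis 62 mm above its rim, where the stub is gripped. Home on the adaptor the cup's ceiling lies on the lip, a hard stop: the rim is then 75 to 95 mm above the bench, as the adaptor is set. Resting on the poppet it is 12 mm higher, and there the cams jam on the lip. More than 50 N between cap and stand while the arms are up is ramming.
- cam_a (a joint): Swing of cam arm a about its pivot, 31 mm from the cap's axis and 18 mm above the rim. 0: the arm points outward 42 degrees above horizontal (starts at 0 to 0.2 rad); grows as it swings down to the stop at 1.22 rad, 28 degrees below. Friction 0.22 N m, more near the end as the cam wedges under the lip; stays where it is left. More than 30 N of the gripper on it bends it.
- cam_b (a joint): The same for cam arm b on the cap's -x side.
- lever_a: Outer part of arm a: steel bar 12 mm wide, 6 mm thick, ending in a red pad 26 x 20 x 7 mm that reaches from 41 to 67 mm from the pivot. Origin: at the pivot. x: along the arm to its tip; z: normal of the face to press down, 3.5 mm above the origin's plane at the pad; y: along the pivot.
- lever_b: The same for arm b.
- dust_cap: Bystander: plain blue plastic dust cap without arms, diameter 54 mm, 50 mm high. Origin: centre of underside.
- tin: Bystander: orange-red adhesive tin, diameter 80 mm, 85 mm high. Origin: centre of underside.
- dropper: Bystander: small blue bottle, diameter 38 mm, 100 mm high. Origin: centre of underside.
- wrench: Bystander: steel wrench lying flat. Origin: middle of underside.
- screwdriver: Bystander: screwdriver with orange handle, lying. Origin: middle of underside.
- phone: Bystander: black phone 75 x 150 x 9 mm lying flat. Origin: centre of underside.
- spacer: Bystander: brass spacer ring, diameter 48 mm, 16 mm high. Origin: centre of underside.
Mind the look-alikes: they are no part of the job. What is shaped like the cap but orange or purple is not meant.

How it is judged:
By the outcome, as a careful person would: the job done as asked, in the order asked, and still so for the second after the job is handed in, with the robot touching nothing.
It also fails if it takes over 72 s, if anything falls off the work surface, if the arm or the gripper's body presses on something with over 40 N, if the wrist force passes 120 N, or if a joint passes its speed limit or range.

## Working session

There is one attempt and no reset: what is moved stays moved. The work goes in short steps, Python scripts to look and compute and a tool call to move; the robot and the scene stay as the last step left them, time stands still between calls to the robot, and variables do not carry over. Pictures are saved under pics/ and viewed, at most 10 in all, crops included, and the job is handed in when it is done.

Besides the shell and the picture viewer there is one more tool, called after "Emit:" as name(argument=value, ...) on one line, values as JSON. play_rows: Moves the arm, as the interface text tells. Its arguments: {"type":"object","properties":{"translation":{"type":"array","items":{"type":"array","items":{"type":"number"}}},"delta_rot":{"type":"array","items":{"type":"array","items":{"type":"number"}}},"grip":{"type":"array","items":{"type":"number"}},"squeeze":{"type":"number"}},"required":["translation","delta_rot","grip"]}

```bash
mkdir -p pics; ls; python3 - <<'E'
from plant import r
import cv2,numpy as np
for c in ("scene","top"):
    im=r.snapshot(c); cv2.imwrite(f"pics/{c}0.png",im)
    k=r.get_calibration(c); print(c,np.round(k["intrinsics"],1).tolist(),np.round(k["eye"],3),np.round(k["rotation"],3).tolist(),[x for x in k])
    for t in ("stand","cap","stub","lever_a","poppet","dust_cap","tin","dropper","phone","spacer","wrench","screwdriver"):
        print(t,[(np.round(d["point"],3).tolist(),round(d["confidence"],2)) for d in r.look_for(c,t)])
s=r.get_state(); print(s)
E
```

```text
pics
scene [[501.2, 0.0, 319.6], [0.0, 501.2, 193.6], [0.0, 0.0, 1.0]] [ 1.562 -0.719  1.012] [0.387, 0.22, 0.447, 0.776] ['intrinsics', 'eye', 'rotation']
stand [([0.603, 0.102, 0.04], 0.67)]
cap [([0.628, -0.275, 0.045], 0.91), ([0.379, -0.641, 0.046], 0.88), ([0.301, -0.301, 0.036], 0.76)]
stub [([0.302, -0.297, 0.037], 0.86), ([0.631, -0.277, 0.035], 0.78), ([0.377, -0.639, 0.053], 0.55)]
lever_a [([0.406, -0.0, 0.015], 0.74), ([0.56, -0.284, 0.046], 0.66), ([0.23, -0.303, 0.047], 0.52), ([0.429, -0.673, 0.058], 0.43)]
poppet []
dust_cap [([0.458, -0.309, 0.031], 0.84)]
tin [([0.53, -0.132, 0.067], 0.72)]
dropper [([0.742, 0.008, 0.055], 0.87)]
phone [([0.76, -0.189, 0.008], 0.56)]
spacer [([0.406, -0.001, 0.016], 0.44)]
wrench [([0.416, 0.298, 0.004], 0.66)]
screwdriver [([0.508, 0.366, 0.022], 0.58)]
top [[422.4, 0.0, 313.7], [0.0, 422.4, 200.9], [0.0, 0.0, 1.0]] [ 0.254 -0.123  1.37 ] [-0.07, 0.07, 0.706, -0.702] ['intrinsics', 'eye', 'rotation']
stand [([0.576, 0.111, 0.019], 0.7), ([0.411, 0.298, 0.005], 0.56)]
cap [([0.614, -0.262, 0.034], 0.86), ([0.288, -0.287, 0.041], 0.
[... 628 characters left out ...]
 1.3, 'q': array([ 1.32881445,  0.68910361, -0.19461416,  1.56529554,  0.15729571,
        0.90251084, -0.21512316]), 'qd': array([ 0.00060118,  0.00074745,  0.00035692, -0.00011839,  0.00015738,
        0.00194433, -0.00107227]), 'joint_torque': array([ 7.73471329e-04, -5.27487409e+01, -1.26786042e+00, -1.53745723e+01,
       -5.21448778e-02, -8.43155340e-04,  3.67609925e-05]), 'tool_pos': array([ 0.17022283, -0.60139017,  0.30274201]), 'eef_rot': array([9.90507622e-01, 1.37457811e-01, 1.54952583e-05, 3.08768496e-05]), 'contact_force': array([ 0.64466332,  0.19259889, -0.66928499]), 'moment': array([ 0.03278778,  0.03916406, -0.00231643]), 'finger_force': 0.0, 'opening': 1.0018387781535432}
```

View pics/scene0.png

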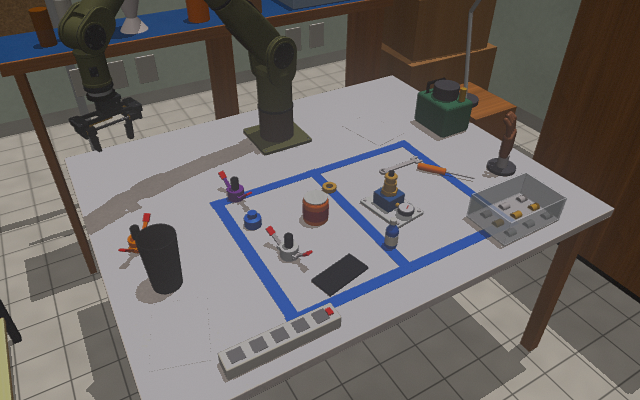

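View pics/top0.png

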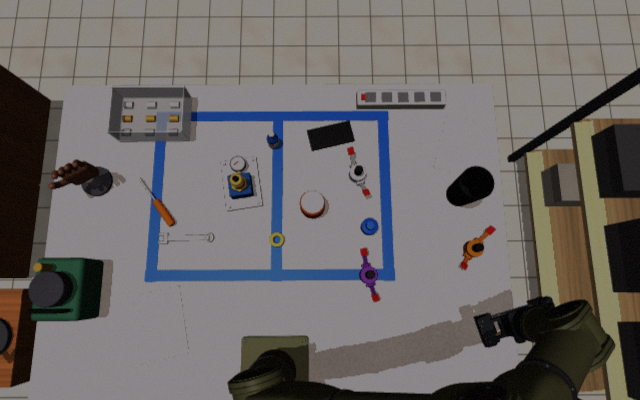

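```bash
cat > h.py <<'E'
from plant import r
import cv2,numpy as np
def proj(c,P):
    k=r.get_calibration(c);K=np.array(k["intrinsics"]);p=(np.atleast_2d(P)-k["eye"])@np.array(k["rotation"])
    p=p*[1,-1,-1]; return np.c_[K[0,0]*p[:,0]/p[:,2]+K[0,2],K[1,1]*p[:,1]/p[:,2]+K[1,2]]
def ray(c,u,v):
    k=r.get_calibration(c);K=np.array(k["intrinsics"])
    d=np.array(k["rotation"])@(np.linalg.solve(K,[u,v,1])*[1,-1,-1]); return np.array(k["eye"]),d
def atz(c,u,v,z):
    e,d=ray(c,u,v); return e+d*(z-e[2])/d[2]
def crop(im,u,v,w,h,s):
    o=cv2.resize(im[v:v+h,u:u+w],None,fx=s,fy=s,interpolation=cv2.INTER_CUBIC)
    for i in range(0,w,10): cv2.putText(o,str(u+i),(i*s,8),0,.3,(0,255,0),1); cv2.line(o,(i*s,10),(i*s,16),(0,255,0),1)
    for i in range(10,h,10): cv2.putText(o,str(v+i),(0,i*s+3),0,.3,(0,255,0),1)
    return o
E
python3 - <<'E'
from h import *
a=cv2.imread("pics/scene0.png");b=cv2.imread("pics/top0.png")
t=[crop(a,262,222,56,42,7),crop(a,360,166,56,42,7),crop(b,330,143,56,42,7),crop(b,212,150,56,42,7)]
cv2.imwrite("pics/c1.png",np.vstack([np.hstack(t[:2]),np.hstack(t[2:])]))
E
```

```text
(no output)
```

View pics/c1.png

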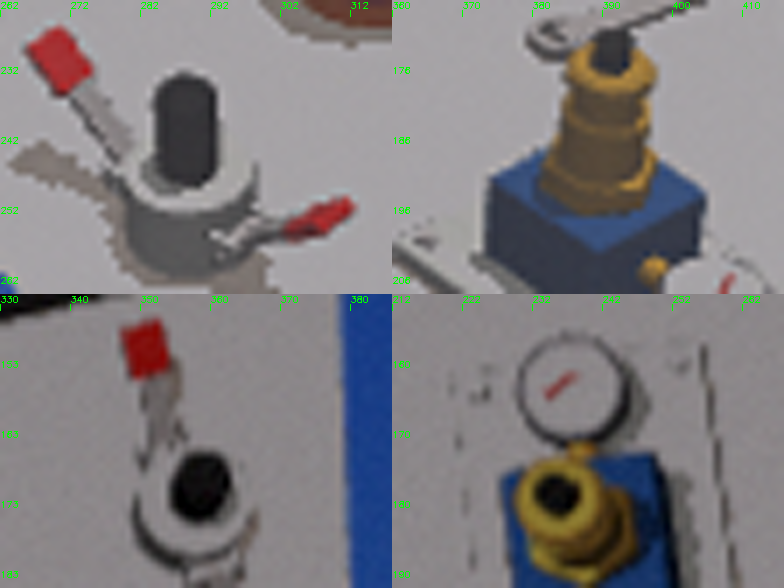

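```bash
sed -i 's/np.array(k\["rotation"\])/Rot(k["rotation"])/; 1i from scipy.spatial.transform import Rotation\ndef Rot(q): return Rotation.from_quat(q).as_matrix()' h.py; python3 - <<'E'
from h import *
def tri(p,q):
    A=[];b=[]
    for c,(u,v) in (("scene",p),("top",q)):
        e,d=ray(c,u,v); d/=np.linalg.norm(d); M=np.eye(3)-np.outer(d,d); A.append(M);b.append(M@e)
    return np.linalg.lstsq(np.vstack(A),np.hstack(b),rcond=None)[0]
print("stubtop",tri((288.6,234),(358.9,170.2)))
print("lip",tri((391.3,176),(235.7,179.4)),"poppet",tri((391.4,171),(235.6,178.6)))
print("stub z=.078",atz("scene",288.6,234,.078),atz("top",358.9,170.2,.078))
for z in (.105,.115,.125): print("lip",z,atz("scene",391.3,176,z),atz("top",235.7,179.4,z))
for z in (.05,.06,.07): print("padN",z,atz("scene",271,230.5,z)[:2],atz("top",351,150.7,z)[:2],"padF",atz("scene",308,253,z)[:2],atz("top",366,192,z)[:2])
s=r.get_state();print(s["tool_pos"],s["eef_rot"])
k=r.get_calibration("wrist");print(k["intrinsics"],k["eye"],np.round(Rot(k["rotation"]),3))
E
```

```text
stubtop [ 0.61323749 -0.26485781  0.07699706]
lip [0.57481598 0.11614754 0.11758238] poppet [0.57329992 0.11414406 0.13582796]
stub z=.078 [ 0.61541013 -0.26274047  0.078     ] [ 0.61174644 -0.26732621  0.078     ]
lip 0.105 [0.56124855 0.13012306 0.105     ] [0.57695971 0.11674493 0.105     ]
lip 0.115 [0.57227948 0.1207675  0.115     ] [0.57440825 0.11484778 0.115     ]
lip 0.125 [0.58331041 0.11141194 0.125     ] [0.57185679 0.11295063 0.125     ]
padN 0.05 [ 0.54806874 -0.28623638] [ 0.6855345  -0.24638562] padF [ 0.6832337  -0.23894501] [ 0.54715229 -0.29127438]
padN 0.06 [ 0.55860606 -0.29072952] [ 0.6822669  -0.24545306] padF [ 0.69236613 -0.24392969] [ 0.54493291 -0.29000179]
padN 0.07 [ 0.56914338 -0.29522265] [ 0.67899929 -0.2445205 ] padF [ 0.70149855 -0.24891437] [ 0.54271354 -0.2887292 ]
[ 0.17022283 -0.60139017  0.30274201] [9.90507622e-01 1.37457811e-01 1.54952583e-05 3.08768496e-05]
[[309.70691629   0.         321.67138478]
 [  0.         309.70691629 203.84462731]
 [  0.           0.           1.        ]] [ 0.2430528  -0.58051018  0.38473018] [[ 0.272  0.92   0.282]
 [-0.962  0.26   0.078]
 [-0.001 -0.292  0.956]]
```

Emit:
play_rows(translation=[[0.02, -0.008, 0], [0.04, -0.016, 0], [0.048, -0.019, 0], [0.048, -0.019, 0], [0.048, -0.019, 0], [0.048, -0.019, 0], [0.048, -0.019, 0], [0.048, -0.019, 0], [0.048, -0.018, 0], [0.048, -0.018, 0], [0.04, -0.016, 0], [0.02, -0.008, 0], [0.0138, -0.0047, 0], [0, 0, 0.02], [0, 0, 0], [0, 0, 0]], delta_rot=[[0, 0, 0], [0, 0, 0], [0, 0, 0], [0, 0, 0], [0, 0, 0], [0, 0, 0], [0, 0, 0], [0, 0, 0], [0, 0, 0], [0, 0, 0], [0, 0, 0], [0, 0, 0], [0, 0, 0], [0, 0, -2.2], [0, 0, 0], [0, 0, 0]], grip=[1, 1, 1, 1, 1, 1, 1, 1, 1, 1, 1, 1, 1, 1, 1, 1])

```text
clock: 3.3
tool_pos: [0.6127, -0.2666, 0.2833]
eef_rot: [0.988, 0.155, -0.0, 0.0]
contact_force: [0.2, -0.1, -0.4]
opening: 0.997
finger_force: 0.0
```

```bash
cat >> h.py <<'E'
def wray(k,u,v):
    K=np.array(k["intrinsics"]);x=(u-K[0,2])/K[0,0];y=(v-K[1,2])/K[1,1];t=np.hypot(x,y)
    s=np.sin(t)/max(t,1e-9); return Rot(k["rotation"])@np.array([x*s,-y*s,-np.cos(t)])
def watz(k,u,v,z):
    d=wray(k,u,v); e=np.array(k["eye"]); return e+d*(z-e[2])/d[2]
def wproj(k,P):
    K=np.array(k["intrinsics"]);p=((np.atleast_2d(P)-k["eye"])@Rot(k["rotation"]))*[1,-1,-1]
    n=np.hypot(p[:,0],p[:,1]);t=np.arctan2(n,p[:,2]);f=K[0,0]*t/np.maximum(n,1e-9)
    return np.c_[f*p[:,0]+K[0,2],f*p[:,1]+K[1,2]]
E
python3 - <<'E'
from h import *
import json
k=r.get_calibration("wrist");im=r.snapshot("wrist");cv2.imwrite("pics/w1.png",im)
json.dump({a:np.array(b).tolist() for a,b in k.items()},open("w1.json","w"))
s=r.get_state();print(s["clock"],s["tool_pos"],s["eef_rot"],s["contact_force"])
for t in ("cap","stub","lever_a"): print(t,[(np.round(d["point"],3).tolist(),round(d["confidence"],2)) for d in r.look_for("wrist",t)])
print(wproj(k,[[.613,-.265,.078],[.613,-.265,.038]]))
E
```

```text
3.35 [ 0.61301188 -0.26641189  0.28355322] [9.87846503e-01 1.55431352e-01 3.26447500e-04 5.24715205e-04] [0.21718494 0.14337139 0.78089162]
cap [([0.626, -0.265, 0.036], 0.77), ([0.322, -0.28, 0.025], 0.76)]
stub [([0.625, -0.261, 0.037], 0.97), ([0.32, -0.284, 0.018], 0.57)]
lever_a [([0.68, -0.247, 0.052], 0.91), ([0.555, -0.285, 0.051], 0.71)]
[[320.69023676 191.0748219 ]
 [320.81659473 181.74553805]]
```

View pics/w1.png

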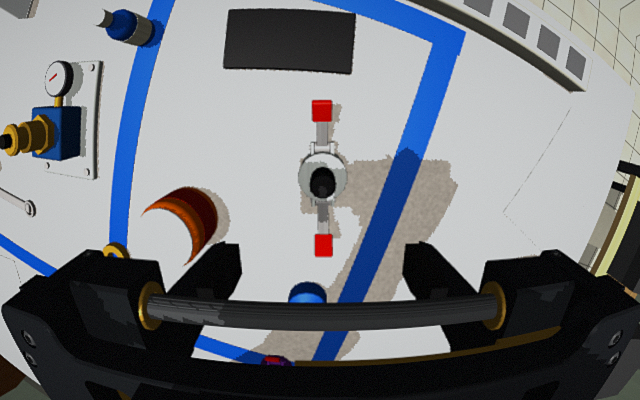

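```bash
python3 - <<'E'
from h import *
import json
k=json.load(open("w1.json"));im=cv2.imread("pics/w1.png").astype(int)
red=(im[:,:,2]>150)&(im[:,:,1]<70)&(im[:,:,0]<70)
for a,b in ((90,130),(225,265)):
    y,x=np.nonzero(red[a:b,290:350]);u,v=x.mean()+290,y.mean()+a
    print("pad",u,v,x.size,[np.round(watz(k,u,v,z)[:2],4) for z in (.05,.055,.06,.065)])
d=(im.sum(2)<150);y,x=np.nonzero(d[160:205,300:345]);print("stub px",x.min()+300,x.max()+300,y.min()+160,y.max()+160)
for yy in range(164,204,3):
    q=np.nonzero(d[yy,300:345])[0]; print(yy,(q.min()+300,q.max()+300) if len(q) else None)
# model: stub top circle for a given center
t=np.linspace(0,2*np.pi,36)
for z,R in((.078,.013),(.038,.013),(.038,.027)):
    p=wproj(k,np.c_[.613+R*np.cos(t),-.265+R*np.sin(t),0*t+z]);print(z,R,p.min(0),p.max(0))
g=(im.min(2)>165)
E
```

```text
pad 321.2444987775061 110.29828850855746 409 [array([ 0.6862, -0.242 ]), array([ 0.6862, -0.242 ]), array([ 0.6861, -0.242 ]), array([ 0.6861, -0.242 ])]
pad 322.9972299168975 244.87811634349032 361 [array([ 0.5478, -0.2885]), array([ 0.55  , -0.2878]), array([ 0.5522, -0.2871]), array([ 0.5543, -0.2863])]
stub px 303 335 161 197
164 None
167 (np.int64(321), np.int64(324))
170 (np.int64(315), np.int64(329))
173 (np.int64(313), np.int64(332))
176 (np.int64(312), np.int64(333))
179 (np.int64(311), np.int64(334))
182 (np.int64(310), np.int64(334))
185 (np.int64(310), np.int64(334))
188 (np.int64(310), np.int64(334))
191 (np.int64(311), np.int64(333))
194 (np.int64(314), np.int64(331))
197 (np.int64(318), np.int64(326))
200 None
203 None
0.078 0.013 [307.17218952 177.83066504] [334.24914649 204.03319359]
0.038 0.013 [308.85639773 169.97439806] [332.8144181  193.31831484]
0.038 0.027 [295.9983767  157.10649092] [345.69801059 205.5255376 ]
```

Emit:
play_rows(translation=[[0.004, 0, 0.02], [0, 0, 0.04], [0, 0, 0.04], [0, 0, 0.035], [0, 0, 0.025], [0, 0, 0.0145], [0, 0, 0], [0, 0, 0], [0, 0, 0], [0, 0, 0], [0, 0, 0], [0, 0, 0], [0, 0, 0], [0, 0, 0]], delta_rot=[[0, 0, -0.8], [0, 0, 0], [0, 0, 0], [0, 0, 0], [0, 0, 0], [0, 0, 0], [0, 0, 0], [0, 0, 0], [0, 0, 0], [0, 0, 0], [0, 0, 0], [0, 0, 0], [0, 0, 0], [0, 0, 0]], grip=[1, 1, 1, 1, 1, 1, 1, 0.2, -0.2, -0.4, -0.7, -1, -1, -1], squeeze=30)

```text
clock: 5.25
tool_pos: [0.6173, -0.2648, 0.1084]
eef_rot: [0.987, 0.163, 0.0, 0.001]
contact_force: [0.9, -1.5, 0.2]
opening: 0.287
finger_force: 30.0
```

Emit:
play_rows(translation=[[0, 0, 0], [0, 0, -0.01], [0, 0, -0.03], [0, 0, -0.04], [0, 0, -0.045], [0, 0, -0.04], [0, 0, -0.025], [0.001, -0.02, 0], [0.001, -0.035, 0], [0.002, -0.045, 0], [0.002, -0.045, 0], [0.002, -0.045, 0], [0.002, -0.045, 0], [0.001, -0.045, 0], [0.0007, -0.04, 0], [0, -0.033, 0], [0, -0.0205, 0], [0, 0, 0], [0, 0, 0]], delta_rot=[[0, 0, 0], [0, 0, 0], [0, 0, 0], [0, 0, 0], [0, 0, 0], [0, 0, 0], [0, 0, 0], [0, 0, 0], [0, 0, 0], [0, 0, 0], [0, 0, 0], [0, 0, 0], [0, 0, 0], [0, 0, 0], [0, 0, 0], [0, 0, 0], [0, 0, 0], [0, 0, 0], [0, 0, 0]], grip=[-1, -1, -1, -1, -1, -1, -1, -1, -1, -1, -1, -1, -1, -1, -1, -1, -1, -1, -1], squeeze=50)

```text
clock: 7.62
tool_pos: [0.5078, 0.092, 0.2983]
eef_rot: [0.987, 0.163, -0.0, 0.001]
contact_force: [0.5, -1.3, -3.9]
opening: 0.277
finger_force: 50.0
```

```bash
python3 - <<'E'
from h import *
import json
k=r.get_calibration("wrist");im=r.snapshot("wrist")
json.dump({a:np.array(b).tolist() for a,b in k.items()},open("w2.json","w"))
s=r.get_state();print(s["clock"],s["tool_pos"],s["eef_rot"],s["contact_force"])
print("lip,poppet",wproj(k,[[.574,.115,.12],[.574,.115,.132]]))
cv2.imwrite("pics/w2raw.png",im)
for c in ("top","scene"): cv2.imwrite(f"pics/{c}2.png",r.snapshot(c))
cv2.imwrite("pics/w2.png",cv2.resize(im,(800,500)))
E
```

```text
7.675 [0.50794044 0.09172508 0.29825943] [ 9.86735324e-01  1.62336388e-01 -1.09577991e-04  5.33632465e-04] [-0.91253408 -0.25583083 -3.09244755]
lip,poppet [[321.57283762 118.66964305]
 [321.56438157 118.99946933]]
```

View pics/w2.png

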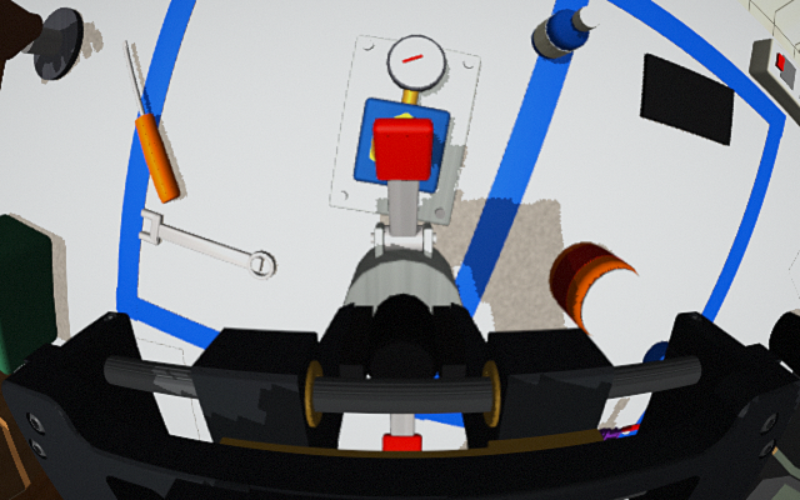

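Emit:
play_rows(translation=[[0, 0.02, 0], [0, 0.025, 0], [0, 0.015, 0], [0, 0, 0], [0, 0, 0]], delta_rot=[[0, 0, 0], [0, 0, 0], [0, 0, 0], [0, 0, 0], [0, 0, 0]], grip=[-1, -1, -1, -1, -1])

```text
clock: 8.4
tool_pos: [0.5268, 0.0374, 0.2982]
eef_rot: [0.986, 0.164, -0.0, -0.0]
contact_force: [0.3, 0.7, -4.1]
opening: 0.276
finger_force: 50.0
```

```bash
python3 - <<'E'
from h import *
import json
k=r.get_calibration("wrist");im=r.snapshot("wrist")
s=r.get_state();json.dump(dict({a:np.array(b).tolist() for a,b in k.items()},p=s["tool_pos"].tolist(),q=s["eef_rot"].tolist()),open("w3.json","w"))
print(s["clock"],s["tool_pos"],s["eef_rot"],s["contact_force"])
cv2.imwrite("pics/w3raw.png",im)
print(wproj(k,[[.574,.115,.12],[.574,.115,.132]]))
# cap model predicted in the image: axis at tool + dx along tool x
R=Rot(s["eef_rot"]);t=np.linspace(-1.3,1.3,27)
o=crop(im,215,75,160,120,5)
for dx,col in ((0,(0,255,255)),(.003,(255,0,255))):
  for h,rad in ((.038,.027),(.0,.027),(.078,.013)):
    P=np.array([s["tool_pos"]+R@np.array([dx+rad*np.cos(a),rad*np.sin(a),.107-h]) for a in t])
    q=((wproj(k,P)-[215,75])*5+2).astype(int); cv2.polylines(o,[q.reshape(-1,1,2)],False,col,1)
cv2.imwrite("pics/w3.png",o)
E
```

```text
8.45 [0.52678352 0.03765003 0.29816916] [ 9.86436797e-01  1.64140856e-01 -8.94912186e-05 -4.64627373e-04] [ 0.93557797 -0.05242501 -3.28940536]
[[253.57664769 120.56811188]
 [250.37405629 121.04191877]]
```

View pics/w3.png

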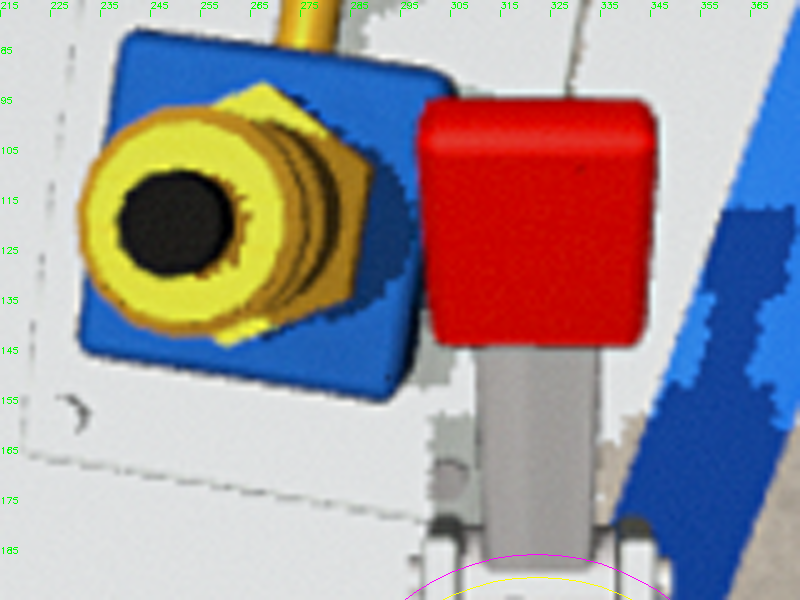

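```bash
python3 - <<'E'
from h import *
import json
from scipy.optimize import least_squares
k=json.load(open("w3.json"));im=cv2.imread("pics/w3raw.png");i=im.astype(int)
m=((i[:,:,2]>175)&(i[:,:,1]>175)&(i[:,:,0]<140)).astype(np.uint8)
m[:,:225]=0;m[:,290:]=0;m[:90]=0;m[150:]=0
c=max(cv2.findContours(m,0,1)[0],key=cv2.contourArea);h=c[:,0].astype(float)
# exclude hexagon bits: iterate robustly
a=np.linspace(0,2*np.pi,180)
def res(p,h,rad):
    q=wproj(k,np.c_[p[0]+rad*np.cos(a),p[1]+rad*np.sin(a),0*a+p[2]])
    ctr=q.mean(0);d=np.linalg.norm(h[:,None]-q[None],axis=2)
    j=d.argmin(1);sg=np.sign(np.linalg.norm(h-ctr,axis=1)-np.linalg.norm(q[j]-ctr,axis=1));return d.min(1)*sg+0.5
for rad in (.017,):
    s=least_squares(res,[.574,.115,.12],args=(h,rad),loss="soft_l1",f_scale=.5,x_scale=[.01]*3);print(rad,s.x,s.cost,np.sort(s.fun)[[3,-8]],len(h))
for z in (.105,.11,.115,.12,.125):
    s2=least_squares(lambda p:res([p[0],p[1],z],h,.017),[.574,.115],loss="soft_l1",f_scale=.5);print(z,s2.x,s2.cost)
for z in (.117,.122,.127,.132,.137): print("poppet",z,watz(k,249.6,119.6,z))
R=Rot(k["q"]);p=np.array(k["p"]);t=np.linspace(-3.14,3.14,90)
o=crop(im,255,170,140,105,5)
for dx,dy,col in ((0,0,(0,255,255)),(.003,0,(255,0,255))):
  for hh,rad in ((.038,.027),(.078,.013)):
    P=np.array([p+R@np.array([dx+rad*np.cos(b),dy+rad*np.sin(b),.1084-hh]) for b in t])
    q=((wproj(k,P)-[255,170])*5+2).astype(int); cv2.polylines(o,[q.reshape(-1,1,2)],False,col,1)
cv2.imwrite("pics/w3b.png",o)
E
```

```text
0.017 [0.57510581 0.11670977 0.12292955] 4.710174481910318 [-0.56942001  0.54853157] 111
0.105 [0.57359836 0.12044219] 52.865538795615905
0.11 [0.57403292 0.11939767] 36.27556615196815
0.115 [0.57442797 0.11831836] 19.75397238996831
0.12 [0.57476541 0.11731156] 7.885963328227909
0.125 [0.5752459  0.11628137] 5.254750795702548
poppet 0.117 [0.57351809 0.11922876 0.117     ]
poppet 0.122 [0.57399225 0.11814238 0.122     ]
poppet 0.127 [0.57446641 0.11705599 0.127     ]
poppet 0.132 [0.57494057 0.11596961 0.132     ]
poppet 0.137 [0.57541472 0.11488322 0.137     ]
```

View pics/w3b.png

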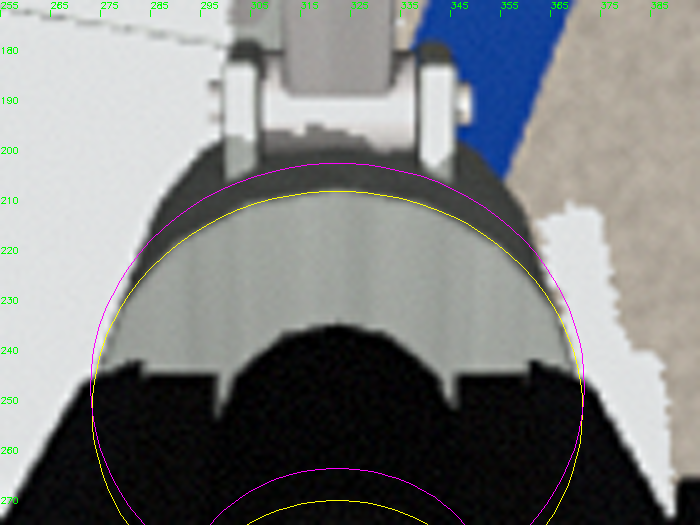

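Emit:
play_rows(translation=[[0.015, -0.012, 0], [0.022, -0.018, 0], [0.022, -0.018, 0], [0.0122, -0.011, 0], [0, 0, 0.02], [0, 0, 0.02], [0, 0, 0.01], [0, 0, 0], [0, 0, 0]], delta_rot=[[0, 0, 0], [0, 0, 0], [0, 0, 0], [0, 0, 0], [0, 0, 0], [0, 0, 0], [0, 0, 0], [0, 0, 0], [0, 0, 0]], grip=[-1, -1, -1, -1, -1, -1, -1, -1, -1])

```text
clock: 9.57
tool_pos: [0.576, 0.1154, 0.2489]
eef_rot: [0.987, 0.163, 0.001, -0.0]
contact_force: [-0.2, -0.1, -2.5]
opening: 0.277
finger_force: 50.0
```

```bash
python3 - <<'E'
from h import *
s=r.get_state();print(s["tool_pos"],s["contact_force"])
R=Rot(s["eef_rot"]);p=s["tool_pos"];t=np.linspace(-3.14,3.14,90);out=[]
for c,(u,v) in (("scene",(360,145)),("top",(205,150))):
    im=r.snapshot(c);o=crop(im,u,v,56,70,7)
    for hh,rad,col in ((.0,.027,(0,255,255)),(.038,.027,(0,255,255))):
        P=np.array([p+R@np.array([rad*np.cos(b),rad*np.sin(b),.1084-hh]) for b in t])
        q=((proj(c,P)-[u,v])*7+3).astype(int); cv2.polylines(o,[q.reshape(-1,1,2)],False,col,1)
    A=np.array([[.575,.1165,.123-.009]])+np.c_[.02*np.cos(t),.02*np.sin(t),0*t]
    q=((proj(c,A)-[u,v])*7+3).astype(int); cv2.polylines(o,[q.reshape(-1,1,2)],False,(255,0,255),1)
    out.append(o)
cv2.imwrite("pics/p1.png",np.hstack(out))
E
```

```text
[0.57595646 0.11542185 0.24891163] [-0.18956283 -0.08937621 -2.46927791]
```

View pics/p1.png

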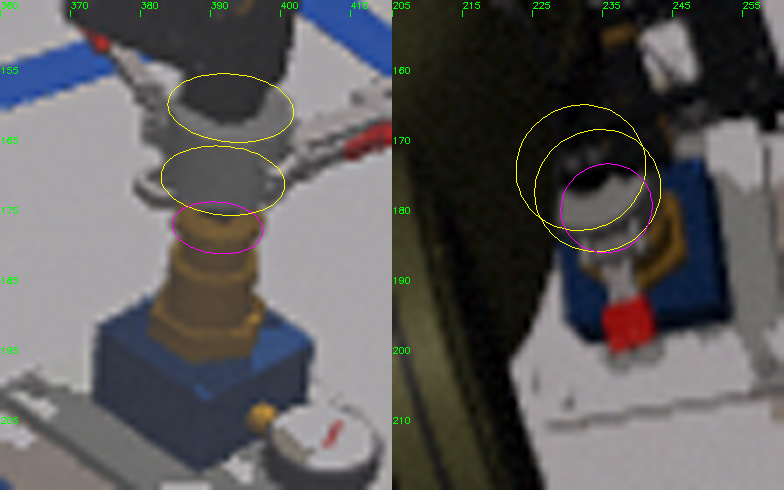

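Emit:
play_rows(translation=[[-0.0006, -0.0012, 0], [0, 0, 0.006], [0, 0, 0.006], [0, 0, 0], [0, 0, 0]], delta_rot=[[0, 0, 0], [0, 0, 0], [0, 0, 0], [0, 0, 0], [0, 0, 0]], grip=[-1, -1, -1, -1, -1])

```text
clock: 10.3
tool_pos: [0.5745, 0.1162, 0.2361]
eef_rot: [0.987, 0.163, -0.0, 0.0]
contact_force: [1.2, 0.3, -3.3]
opening: 0.281
finger_force: 50.0
```

Emit:
play_rows(translation=[[0, 0, 0.002], [0, 0, 0.002], [0, 0, 0.001], [0, 0, 0]], delta_rot=[[0, 0, 0], [0, 0, 0], [0, 0, 0], [0, 0, 0]], grip=[-1, -1, -1, -1])

```text
clock: 10.8
tool_pos: [0.5745, 0.1162, 0.2311]
eef_rot: [0.987, 0.163, -0.0, 0.0]
contact_force: [0.6, -0.5, -3.5]
opening: 0.278
finger_force: 50.0
```

Emit:
play_rows(translation=[[0, 0, 0.001], [0, 0, 0.001], [0, 0, 0.001], [0, 0, 0]], delta_rot=[[0, 0, 0], [0, 0, 0], [0, 0, 0], [0, 0, 0]], grip=[-1, -1, -1, -1])

```text
clock: 11.3
tool_pos: [0.5745, 0.1162, 0.2281]
eef_rot: [0.987, 0.163, -0.0, 0.0]
contact_force: [0.3, -0.7, -3.7]
opening: 0.28
finger_force: 50.0
```

Emit:
play_rows(translation=[[0, 0, 0.001], [0, 0, 0.001], [0, 0, 0.001], [0, 0, 0]], delta_rot=[[0, 0, 0], [0, 0, 0], [0, 0, 0], [0, 0, 0]], grip=[-1, -1, -1, -1])

```text
clock: 11.8
tool_pos: [0.5744, 0.1162, 0.2251]
eef_rot: [0.987, 0.163, -0.0, 0.0]
contact_force: [0.8, -0.4, -3.0]
opening: 0.281
finger_force: 50.0
```

Emit:
play_rows(translation=[[0, 0, 0.0015], [0, 0, 0.0015], [0, 0, 0.001], [0, 0, 0.001], [0, 0, 0]], delta_rot=[[0, 0, 0], [0, 0, 0], [0, 0, 0], [0, 0, 0], [0, 0, 0]], grip=[-1, -1, -1, -1, -1])

```text
clock: 12.42
tool_pos: [0.5745, 0.1162, 0.2201]
eef_rot: [0.987, 0.163, -0.0, 0.0]
contact_force: [-0.8, 0.4, -2.8]
opening: 0.283
finger_force: 50.0
```

Emit:
play_rows(translation=[[0, 0, 0.001], [0, 0, 0.001], [0, 0, 0.001], [0, 0, 0]], delta_rot=[[0, 0, 0], [0, 0, 0], [0, 0, 0], [0, 0, 0]], grip=[-1, -1, -1, -1])

```text
clock: 12.92
tool_pos: [0.5745, 0.1162, 0.2171]
eef_rot: [0.987, 0.163, -0.0, 0.0]
contact_force: [-0.1, 0.2, -4.3]
opening: 0.282
finger_force: 50.0
```

Emit:
play_rows(translation=[[0, 0, 0.001], [0, 0, 0.001], [0, 0, 0]], delta_rot=[[0, 0, 0], [0, 0, 0], [0, 0, 0]], grip=[-1, -1, -1])

```text
clock: 13.3
tool_pos: [0.5745, 0.1162, 0.2151]
eef_rot: [0.987, 0.163, -0.0, 0.0]
contact_force: [-0.3, 0.1, -3.5]
opening: 0.279
finger_force: 50.0
```

Emit:
play_rows(translation=[[0, 0, 0.001], [0, 0, 0.001], [0, 0, 0.001], [0, 0, 0]], delta_rot=[[0, 0, 0], [0, 0, 0], [0, 0, 0], [0, 0, 0]], grip=[-1, -1, -1, -1])

```text
clock: 13.8
tool_pos: [0.5747, 0.1162, 0.2135]
eef_rot: [0.987, 0.163, 0.001, 0.0]
contact_force: [-2.2, -0.4, 6.7]
opening: 0.279
finger_force: 50.0
```

Emit:
play_rows(translation=[[0, 0, 0.001], [0, 0, 0.001], [0, 0, 0.001], [0, 0, 0]], delta_rot=[[0, 0, 0], [0, 0, 0], [0, 0, 0], [0, 0, 0]], grip=[-1, -1, -1, -1])

```text
clock: 14.3
tool_pos: [0.5747, 0.1162, 0.2106]
eef_rot: [0.987, 0.163, 0.001, 0.0]
contact_force: [-2.3, -1.3, 7.5]
opening: 0.284
finger_force: 50.0
```

Emit:
play_rows(translation=[[0, 0, 0.001], [0, 0, 0.001], [0, 0, 0.001], [0, 0, 0]], delta_rot=[[0, 0, 0], [0, 0, 0], [0, 0, 0], [0, 0, 0]], grip=[-1, -1, -1, -1])

```text
clock: 14.8
tool_pos: [0.5747, 0.1162, 0.2076]
eef_rot: [0.987, 0.163, 0.001, 0.0]
contact_force: [-3.0, -0.0, 7.3]
opening: 0.277
finger_force: 50.0
```

Emit:
play_rows(translation=[[0, 0, 0.001], [0, 0, 0.001], [0, 0, 0.001], [0, 0, 0]], delta_rot=[[0, 0, 0], [0, 0, 0], [0, 0, 0], [0, 0, 0]], grip=[-1, -1, -1, -1])

```text
clock: 15.3
tool_pos: [0.5747, 0.1162, 0.2046]
eef_rot: [0.987, 0.163, 0.001, 0.0]
contact_force: [-2.6, -0.6, 7.7]
opening: 0.28
finger_force: 50.0
```

Emit:
play_rows(translation=[[0, 0, 0.001], [0, 0, 0.001], [0, 0, 0]], delta_rot=[[0, 0, 0], [0, 0, 0], [0, 0, 0]], grip=[-1, -1, -1])

```text
clock: 15.68
tool_pos: [0.5747, 0.1162, 0.2027]
eef_rot: [0.987, 0.163, 0.001, 0.0]
contact_force: [-2.0, -0.2, 8.7]
opening: 0.282
finger_force: 49.9
```

Emit:
play_rows(translation=[[0, 0, 0.001], [0, 0, 0]], delta_rot=[[0, 0, 0], [0, 0, 0]], grip=[-1, -1])

```text
clock: 15.92
tool_pos: [0.5747, 0.1162, 0.2026]
eef_rot: [0.987, 0.163, 0.001, 0.0]
contact_force: [-5.8, -2.1, 15.2]
opening: 0.28
finger_force: 49.9
```

Emit:
play_rows(translation=[[0, 0, 0.001], [0, 0, 0]], delta_rot=[[0, 0, 0], [0, 0, 0]], grip=[-1, -1])

```text
clock: 16.18
tool_pos: [0.5747, 0.1162, 0.2025]
eef_rot: [0.987, 0.163, 0.001, 0.0]
contact_force: [-6.9, -1.5, 22.5]
opening: 0.282
finger_force: 49.9
```

Emit:
play_rows(translation=[[0, 0, 0.001], [0, 0, 0]], delta_rot=[[0, 0, 0], [0, 0, 0]], grip=[-1, -1])

```text
clock: 16.42
tool_pos: [0.5747, 0.1162, 0.2025]
eef_rot: [0.987, 0.163, 0.001, 0.0]
contact_force: [-8.8, -2.3, 30.1]
opening: 0.279
finger_force: 49.9
```

Emit:
play_rows(translation=[[0, 0, -0.002], [0, 0, -0.002], [0, 0, 0], [0, 0, 0], [0, 0, 0], [0, 0, 0], [0, 0, 0]], delta_rot=[[0, 0, 0], [0, 0, 0], [0, 0, 0], [0, 0, 0], [0, 0, 0], [0, 0, 0], [0, 0, 0]], grip=[-1, -1, -1, 0.2, 0.6, 0.6, 0.6])

```text
clock: 17.3
tool_pos: [0.5745, 0.1162, 0.202]
eef_rot: [0.987, 0.163, -0.0, 0.0]
contact_force: [0.6, -0.1, 0.2]
opening: 0.709
finger_force: 0.0
```

Emit:
play_rows(translation=[[0, 0, -0.01], [0, 0, -0.02], [0, 0, -0.02], [0, 0, -0.005], [0, 0, 0], [0.02, 0, 0], [0.03, 0, 0], [0.018, 0, 0], [0, 0, 0], [0, 0, 0]], delta_rot=[[0, 0, 0], [0, 0, 0], [0, 0, 0], [0, 0, 0], [0, 0, 0], [0, 0, 0], [0, 0, 0], [0, 0, 0], [0, 0, 0], [0, 0, 0]], grip=[0.6, 0.6, 0.6, 0.6, -1, -1, -1, -1, -1, -1], squeeze=20)

```text
clock: 18.55
tool_pos: [0.6378, 0.1377, 0.2564]
eef_rot: [0.987, 0.163, -0.001, 0.0]
contact_force: [-0.1, 0.8, 0.5]
opening: 0.142
finger_force: 0.0
```

```bash
python3 - <<'E'
from h import *
s=r.get_state();print(s["tool_pos"],s["eef_rot"],s["contact_force"],s["opening"],s["clock"],s["q"])
for c in ("wrist","scene"):
    im=r.snapshot(c);cv2.imwrite(f"pics/{c}4.png",im)
    for t in ("lever_a","stub","cap"): print(c,t,[(np.round(d["point"],3).tolist(),round(d["confidence"],2)) for d in r.look_for(c,t)])
E
```

```text
[0.63778307 0.1376679  0.25642719] [ 9.86568063e-01  1.63346385e-01 -1.16414944e-03  2.44537033e-04] [-0.13342021  0.75066242  0.50563825] 0.1416080910999999 18.55 [-0.22861444  0.7768806  -0.10337412  1.52229884  0.09667674  0.84979034
 -1.60919783]
wrist lever_a [([0.643, 0.136, 0.15], 0.8), ([0.524, 0.098, 0.138], 0.67), ([0.521, 0.096, 0.136], 0.51), ([0.411, 0.353, 0.011], 0.49)]
wrist stub [([0.602, 0.128, 0.136], 0.9), ([0.427, -0.67, 0.057], 0.38)]
wrist cap [([0.603, 0.125, 0.136], 0.95), ([0.426, -0.671, 0.059], 0.58), ([0.73, 0.026, 0.066], 0.5)]
scene lever_a [([0.518, 0.097, 0.142], 0.55), ([0.234, -0.309, 0.05], 0.54), ([0.605, 0.098, 0.031], 0.53), ([0.321, -0.588, 0.055], 0.42)]
scene stub [([0.589, 0.103, 0.133], 0.86), ([0.374, -0.636, 0.052], 0.76), ([0.3, -0.298, 0.038], 0.71)]
scene cap [([0.378, -0.643, 0.049], 0.83), ([0.299, -0.302, 0.037], 0.7), ([0.585, 0.106, 0.138], 0.55)]
```

Emit:
play_rows(translation=[[0.002, 0, 0.012], [0, 0, 0.012], [0, 0, 0.004], [0, 0, 0.002], [0, 0, 0.002], [0, 0, 0.002], [0.001, 0, 0.002], [0, 0, 0]], delta_rot=[[0, 0, 0], [0, 0, 0], [0, 0, 0], [0, 0, 0], [0, 0, 0], [0, 0, 0], [0, 0, 0], [0, 0, 0]], grip=[-1, -1, -1, -1, -1, -1, -1, -1])

```text
clock: 19.95
tool_pos: [0.6419, 0.1391, 0.2213]
eef_rot: [0.987, 0.163, 0.0, 0.0]
contact_force: [0.8, -0.6, 1.6]
opening: 0.006
finger_force: 0.4
```

Emit:
play_rows(translation=[[0.001, 0, 0.002], [0.001, 0, 0.002], [0.001, 0, 0.002], [0.001, 0, 0.002], [0, 0, 0]], delta_rot=[[0, 0, 0], [0, 0, 0], [0, 0, 0], [0, 0, 0], [0, 0, 0]], grip=[-1, -1, -1, -1, -1])

```text
clock: 20.58
tool_pos: [0.6466, 0.1408, 0.2138]
eef_rot: [0.987, 0.163, 0.001, -0.0]
contact_force: [2.0, 0.3, 5.2]
opening: 0.003
finger_force: 2.1
```

Emit:
play_rows(translation=[[0.001, 0, 0.002], [0.001, 0, 0.002], [0.001, 0, 0.002], [0.001, 0, 0.002], [0.001, 0, 0.002], [0.001, 0, 0.002], [0.001, 0, 0.002], [0.001, 0, 0.002], [0, 0, 0]], delta_rot=[[0, 0, 0], [0, 0, 0], [0, 0, 0], [0, 0, 0], [0, 0, 0], [0, 0, 0], [0, 0, 0], [0, 0, 0], [0, 0, 0]], grip=[-1, -1, -1, -1, -1, -1, -1, -1, -1])

```text
clock: 21.7
tool_pos: [0.6528, 0.1428, 0.1968]
eef_rot: [0.987, 0.163, -0.001, 0.0]
contact_force: [0.3, 0.4, 3.4]
opening: 0.004
finger_force: 1.4
```

Emit:
play_rows(translation=[[0, 0, 0.002], [0, 0, 0.002], [0, 0, 0.002], [0, 0, 0.002], [0, 0, 0.002], [0, 0, 0.002], [0, 0, 0.002], [0, 0, 0.002], [0, 0, 0]], delta_rot=[[0, 0, 0], [0, 0, 0], [0, 0, 0], [0, 0, 0], [0, 0, 0], [0, 0, 0], [0, 0, 0], [0, 0, 0], [0, 0, 0]], grip=[-1, -1, -1, -1, -1, -1, -1, -1, -1])

```text
clock: 22.82
tool_pos: [0.653, 0.1429, 0.1809]
eef_rot: [0.987, 0.163, -0.0, 0.0]
contact_force: [2.3, 1.0, 2.8]
opening: 0.004
finger_force: 1.5
```

Emit:
play_rows(translation=[[0, 0, 0.002], [0, 0, 0.002], [0, 0, 0.002], [0, 0, 0.002], [0, 0, 0.002], [0, 0, 0]], delta_rot=[[0, 0, 0], [0, 0, 0], [0, 0, 0], [0, 0, 0], [0, 0, 0], [0, 0, 0]], grip=[-1, -1, -1, -1, -1, -1])

```text
clock: 23.58
tool_pos: [0.6529, 0.1429, 0.171]
eef_rot: [0.987, 0.163, -0.0, 0.0]
contact_force: [1.6, 0.5, 3.7]
opening: 0.004
finger_force: 2.0
```

Emit:
play_rows(translation=[[0, 0, 0.001], [0, 0, 0.001], [0, 0, 0.001], [0, 0, 0.001], [0, 0, 0.001], [0, 0, 0.001], [0, 0, 0]], delta_rot=[[0, 0, 0], [0, 0, 0], [0, 0, 0], [0, 0, 0], [0, 0, 0], [0, 0, 0], [0, 0, 0]], grip=[-1, -1, -1, -1, -1, -1, -1])

```text
clock: 24.45
tool_pos: [0.6522, 0.1426, 0.1648]
eef_rot: [0.987, 0.163, -0.001, 0.0]
contact_force: [0.1, -0.8, 4.2]
opening: 0.005
finger_force: 2.3
```

Emit:
play_rows(translation=[[0, 0, 0.001], [0, 0, 0.001], [0, 0, 0.001], [0, 0, 0.001], [0, 0, 0]], delta_rot=[[0, 0, 0], [0, 0, 0], [0, 0, 0], [0, 0, 0], [0, 0, 0]], grip=[-1, -1, -1, -1, -1])

```text
clock: 25.08
tool_pos: [0.6514, 0.1423, 0.1606]
eef_rot: [0.987, 0.163, -0.002, 0.0]
contact_force: [-1.3, -0.7, 5.2]
opening: 0.004
finger_force: 2.7
```

Emit:
play_rows(translation=[[0, 0, 0.001], [0, 0, 0.001], [0, 0, 0.001], [0, 0, 0]], delta_rot=[[0, 0, 0], [0, 0, 0], [0, 0, 0], [0, 0, 0]], grip=[-1, -1, -1, -1])

```text
clock: 25.58
tool_pos: [0.6522, 0.1425, 0.1578]
eef_rot: [0.987, 0.163, -0.001, 0.0]
contact_force: [-0.4, 0.0, 5.7]
opening: 0.007
finger_force: 2.1
```

Emit:
play_rows(translation=[[0, 0, 0.001], [0, 0, 0.001], [0, 0, 0]], delta_rot=[[0, 0, 0], [0, 0, 0], [0, 0, 0]], grip=[-1, -1, -1])

```text
clock: 25.95
tool_pos: [0.6523, 0.1425, 0.1559]
eef_rot: [0.987, 0.163, -0.001, 0.0]
contact_force: [-0.2, -0.2, 4.9]
opening: 0.002
finger_force: 2.1
```

Emit:
play_rows(translation=[[0, 0, 0.001], [0, 0, 0.001], [0, 0, 0]], delta_rot=[[0, 0, 0], [0, 0, 0], [0, 0, 0]], grip=[-1, -1, -1])

```text
clock: 26.32
tool_pos: [0.6524, 0.1425, 0.154]
eef_rot: [0.987, 0.163, -0.001, 0.0]
contact_force: [-0.6, 0.4, 4.8]
opening: 0.01
finger_force: 2.2
```

Emit:
play_rows(translation=[[0, 0, 0.001], [0, 0, 0.001], [0, 0, 0]], delta_rot=[[0, 0, 0], [0, 0, 0], [0, 0, 0]], grip=[-1, -1, -1])

```text
clock: 26.7
tool_pos: [0.6527, 0.1426, 0.1524]
eef_rot: [0.987, 0.163, -0.001, 0.0]
contact_force: [-1.3, 0.9, 7.1]
opening: 0.007
finger_force: 2.8
```

Emit:
play_rows(translation=[[0, 0, 0.001], [0, 0, 0]], delta_rot=[[0, 0, 0], [0, 0, 0]], grip=[-1, -1])

```text
clock: 26.95
tool_pos: [0.6529, 0.1427, 0.1516]
eef_rot: [0.987, 0.163, -0.0, 0.0]
contact_force: [-0.6, 0.2, 7.6]
opening: 0.006
finger_force: 3.1
```

Emit:
play_rows(translation=[[0, 0, 0.001], [0, 0, 0]], delta_rot=[[0, 0, 0], [0, 0, 0]], grip=[-1, -1])

```text
clock: 27.2
tool_pos: [0.653, 0.1427, 0.1508]
eef_rot: [0.987, 0.163, -0.0, 0.0]
contact_force: [-1.1, -1.0, 8.5]
opening: 0.009
finger_force: 3.5
```

Emit:
play_rows(translation=[[0, 0, 0.001], [0, 0, 0]], delta_rot=[[0, 0, 0], [0, 0, 0]], grip=[-1, -1])

```text
clock: 27.45
tool_pos: [0.6533, 0.1428, 0.1502]
eef_rot: [0.987, 0.163, 0.0, 0.0]
contact_force: [-0.4, -0.1, 10.9]
opening: 0.004
finger_force: 4.2
```

Emit:
play_rows(translation=[[0, 0, 0.001], [0, 0, 0]], delta_rot=[[0, 0, 0], [0, 0, 0]], grip=[-1, -1])

```text
clock: 27.7
tool_pos: [0.6537, 0.1429, 0.1496]
eef_rot: [0.987, 0.163, 0.001, 0.0]
contact_force: [-1.5, 0.2, 12.0]
opening: 0.003
finger_force: 4.9
```

Emit:
play_rows(translation=[[0, 0, 0.001], [0, 0, 0]], delta_rot=[[0, 0, 0], [0, 0, 0]], grip=[-1, -1])

```text
clock: 27.95
tool_pos: [0.6539, 0.143, 0.149]
eef_rot: [0.987, 0.163, 0.001, 0.0]
contact_force: [-0.2, 0.1, 12.7]
opening: 0.005
finger_force: 5.5
```

```bash
python3 - <<'E'
from h import *
s=r.get_state();print(s["tool_pos"],s["contact_force"])
im=r.snapshot("scene");w=r.snapshot("wrist");o=crop(im,355,145,80,70,5)
# predicted silhouette of home cap: ceiling rim circle, stub top, pads at -28 (a), +42..30 (b)
t=np.linspace(-3.14,3.14,60);ax=np.array([.5745,.1162,.0941]);X=np.array([.946,.324,0]);Y=np.array([-.324,.946,0]);Z=np.array([0,0,1])
def dr(P,col): cv2.polylines(o,[((proj("scene",P)-[355,145])*5+2).astype(int).reshape(-1,1,2)],True,col,1)
for hh,rad in((0,.027),(.038,.027),(.078,.013)): dr(np.array([ax+rad*np.cos(a)*X+rad*np.sin(a)*Y+hh*Z for a in t]),(0,255,255))
for sg,th in((1,-28),(-1,42),(-1,30.5)):
    c,n=np.cos(np.radians(th)),np.sin(np.radians(th));L=sg*c*X+n*Z;N=-sg*n*X+c*Z
    dr(np.array([ax+.031*sg*X+.018*Z+L*l+N*.0035+Y*y for l,y in((.041,-.01),(.067,-.01),(.067,.01),(.041,.01))]),(255,255,0))
w2=cv2.resize(w[60:320,180:460],(400,371));o=cv2.copyMakeBorder(o,0,21,0,0,0);cv2.imwrite("pics/p5.png",np.hstack([o,w2]))
E
```

```text
[0.65392033 0.14299853 0.14897867] [-0.18443759  0.06511667 12.66627879]
```

View pics/p5.png

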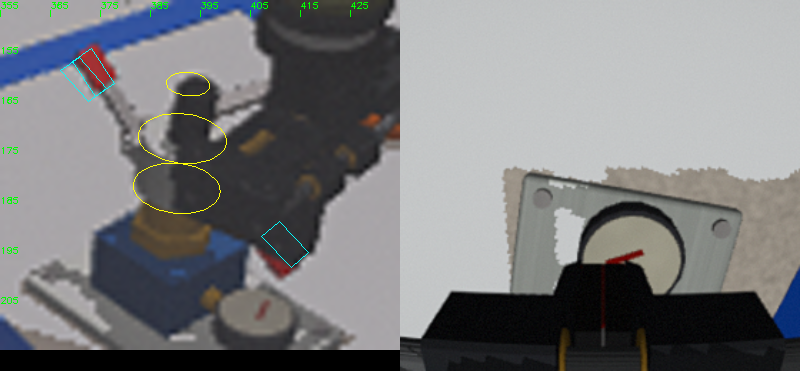

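Emit:
play_rows(translation=[[0, 0, -0.01], [0, 0, -0.03], [0, 0, -0.04], [0, 0, -0.03], [-0.02, 0, 0], [-0.04, 0, 0], [-0.045, 0, 0], [-0.03, 0, 0], [-0.0165, 0, 0], [0, 0, 0], [0, 0, 0]], delta_rot=[[0, 0, 0], [0, 0, 0], [0, 0, 0], [0, 0, 0], [0, 0, 0], [0, 0, 0], [0, 0, 0], [0, 0, 0], [0, 0, 0], [0, 0, 0], [0, 0, 0]], grip=[-1, -1, -1, -1, -1, -1, -1, -1, -1, -1, -1])

```text
clock: 29.42
tool_pos: [0.5102, 0.0943, 0.257]
eef_rot: [0.987, 0.163, 0.0, -0.0]
contact_force: [0.1, -0.2, 0.2]
opening: 0.009
finger_force: 0.0
```

```bash
python3 - <<'E'
from h import *
s=r.get_state();print(s["clock"],s["tool_pos"],s["contact_force"])
k=r.get_calibration("wrist");im=r.snapshot("wrist");cv2.imwrite("pics/w6raw.png",im)
t=np.linspace(-3.14,3.14,60);ax=np.array([.5745,.1162,.0941]);X=np.array([.946,.324,0]);Y=np.array([-.324,.946,0]);Z=np.array([0,0,1])
o=crop(im,240,20,160,200,3)
o2=cv2.resize(im[20:220,240:400],None,fx=3,fy=3,interpolation=cv2.INTER_CUBIC)
def dr(P,col): cv2.polylines(o,[((wproj(k,P)-[240,20])*3+1).astype(int).reshape(-1,1,2)],True,col,1)
for hh,rad in((0,.027),(.038,.027),(.078,.013)): dr(np.array([ax+rad*np.cos(a)*X+rad*np.sin(a)*Y+hh*Z for a in t]),(0,0,255))
for sg,th in((1,-28),(-1,42)):
    c,n=np.cos(np.radians(th)),np.sin(np.radians(th));L=sg*c*X+n*Z;N=-sg*n*X+c*Z
    dr(np.array([ax+.031*sg*X+.018*Z+L*l+N*.0035+Y*y for l,y in((.041,-.01),(.067,-.01),(.067,.01),(.041,.01))]),(255,255,0))
a=r.snapshot("scene");cv2.imwrite("pics/scene6.png",a)
cv2.imwrite("pics/w6.png",cv2.resize(np.hstack([o,crop(a,365,145,60,60,6)[:, :] if 0 else cv2.resize(crop(a,365,145,50,60,6),(500,600))[:,:320]]),(800,600)))
d=(im.sum(2)<130)
for yy in range(40,200,6):
    q=np.nonzero(d[yy,280:365])[0]; print(yy,q.min()+280,q.max()+280,len(q)) if len(q) else None
E
```

```text
29.425 [0.51023309 0.09434676 0.25700076] [ 0.12986789 -0.20110444  0.18964619]
40 334 337 4
64 352 354 3
70 332 343 6
88 349 351 3
94 312 334 23
100 305 341 19
106 302 363 12
112 300 346 11
118 301 345 8
124 303 343 9
130 307 339 13
136 317 329 13
142 357 357 1
```

View pics/w6.png

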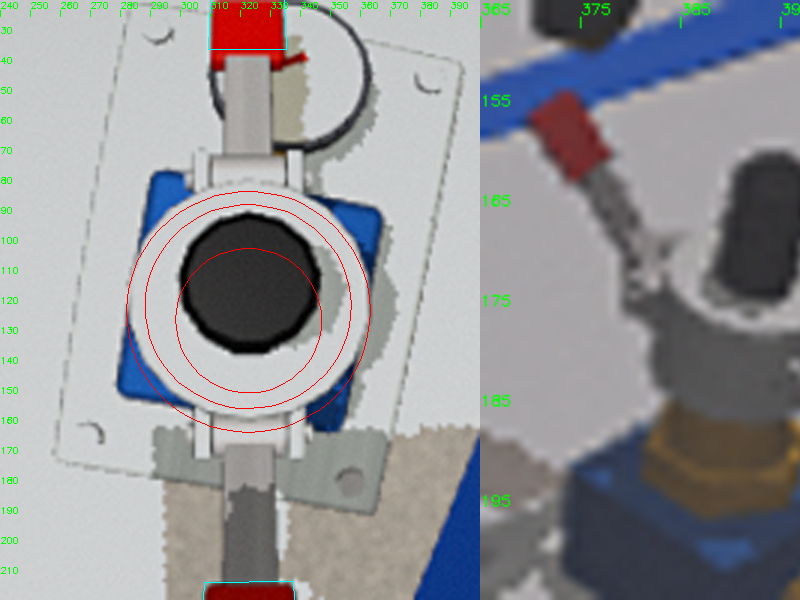

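Emit:
play_rows(translation=[[0, 0, 0.01], [0, 0, 0.01], [0, 0, 0.002], [0, 0, 0.002], [0, 0, 0.002], [0, 0, 0.002], [-0.001, 0, 0.002], [-0.001, 0, 0.002], [0, 0, 0]], delta_rot=[[0, 0, 0], [0, 0, 0], [0, 0, 0], [0, 0, 0], [0, 0, 0], [0, 0, 0], [0, 0, 0], [0, 0, 0], [0, 0, 0]], grip=[-1, -1, -1, -1, -1, -1, -1, -1, -1])

```text
clock: 30.65
tool_pos: [0.5076, 0.0933, 0.2252]
eef_rot: [0.987, 0.163, -0.0, 0.0]
contact_force: [-0.8, -1.3, 2.9]
opening: 0.007
finger_force: 1.6
```

Emit:
play_rows(translation=[[-0.001, 0, 0.002], [-0.001, 0, 0.002], [-0.001, 0, 0.002], [-0.001, 0, 0.002], [0, 0, 0]], delta_rot=[[0, 0, 0], [0, 0, 0], [0, 0, 0], [0, 0, 0], [0, 0, 0]], grip=[-1, -1, -1, -1, -1])

```text
clock: 31.28
tool_pos: [0.5028, 0.0916, 0.2169]
eef_rot: [0.987, 0.163, -0.001, 0.0]
contact_force: [-2.9, -1.5, 5.8]
opening: 0.003
finger_force: 2.8
```

Emit:
play_rows(translation=[[-0.001, 0, 0.002], [-0.001, 0, 0.002], [-0.001, 0, 0.002], [-0.001, 0, 0.002], [-0.001, 0, 0.002], [-0.001, 0, 0.002], [-0.001, 0, 0.002], [-0.001, 0, 0.002], [0, 0, 0]], delta_rot=[[0, 0, 0], [0, 0, 0], [0, 0, 0], [0, 0, 0], [0, 0, 0], [0, 0, 0], [0, 0, 0], [0, 0, 0], [0, 0, 0]], grip=[-1, -1, -1, -1, -1, -1, -1, -1, -1])

```text
clock: 32.4
tool_pos: [0.4956, 0.0892, 0.2008]
eef_rot: [0.987, 0.163, -0.001, 0.0]
contact_force: [-0.9, -0.4, 2.1]
opening: 0.009
finger_force: 1.3
```

```bash
cat > stub.py <<'E'
from h import *
s=r.get_state();k=r.get_calibration("wrist");im=r.snapshot("wrist")
ax=np.array([.5745,.1162,.0941]);X=np.array([.946,.324,0]);Y=np.array([-.324,.946,0]);Z=np.array([0,0,1])
print(s["clock"],s["tool_pos"],s["contact_force"])
d=(im.max(2)<75).astype(np.uint8);d=cv2.morphologyEx(d,cv2.MORPH_CLOSE,np.ones((5,5),np.uint8));n,l,st,ce=cv2.connectedComponentsWithStats(d)
p=wproj(k,[ax+.078*Z])[0];print("pred stub px",p)
for i in range(1,n):
    if st[i,4]>300 and abs(ce[i,0]-p[0])<60: 
        w=watz(k,*ce[i],.1721)-ax;print(st[i],ce[i],"tilt offset mm along X,Y",1e3*w@X,1e3*w@Y)
g=(im[:,:,2]>110)&(im[:,:,1]<60)
E
python3 stub.py
```

```text
32.4 [0.49560349 0.08922387 0.20080326] [-0.8513449  -0.36343207  2.10720114]
pred stub px [322.39403508  90.53900958]
[ 288   51   71   69 3755] [322.99014647  85.57736352] tilt offset mm along X,Y 1.7805861789526276 -0.21258776173552635
[    0   207   640   193 74203] [332.61571635 331.51165047] tilt offset mm along X,Y -102.6438671469524 -4.5026208852898995
```

Emit:
play_rows(translation=[[0, 0, 0.002], [0, 0, 0.002], [0, 0, 0.002], [0, 0, 0.002], [0, 0, 0.002], [0, 0, 0.002], [0, 0, 0.002], [0, 0, 0.002], [0, 0, 0]], delta_rot=[[0, 0, 0], [0, 0, 0], [0, 0, 0], [0, 0, 0], [0, 0, 0], [0, 0, 0], [0, 0, 0], [0, 0, 0], [0, 0, 0]], grip=[-1, -1, -1, -1, -1, -1, -1, -1, -1])

```text
clock: 33.58
tool_pos: [0.4964, 0.0896, 0.185]
eef_rot: [0.987, 0.163, -0.0, 0.0]
contact_force: [-1.1, -0.2, 1.2]
opening: 0.004
finger_force: 0.9
```

Emit:
play_rows(translation=[[0, 0, 0.002], [0, 0, 0.002], [0, 0, 0.002], [0, 0, 0.002], [0, 0, 0.002], [0, 0, 0.002], [0, 0, 0]], delta_rot=[[0, 0, 0], [0, 0, 0], [0, 0, 0], [0, 0, 0], [0, 0, 0], [0, 0, 0], [0, 0, 0]], grip=[-1, -1, -1, -1, -1, -1, -1])

```text
clock: 34.45
tool_pos: [0.4965, 0.0896, 0.173]
eef_rot: [0.987, 0.163, 0.0, 0.0]
contact_force: [-2.1, -0.7, 3.4]
opening: 0.003
finger_force: 1.7
```

Emit:
play_rows(translation=[[0, 0, 0.001], [0, 0, 0.001], [0, 0, 0.001], [0, 0, 0.001], [0, 0, 0]], delta_rot=[[0, 0, 0], [0, 0, 0], [0, 0, 0], [0, 0, 0], [0, 0, 0]], grip=[-1, -1, -1, -1, -1])

```text
clock: 35.08
tool_pos: [0.4968, 0.0897, 0.1692]
eef_rot: [0.987, 0.163, 0.0, -0.0]
contact_force: [-0.6, -0.2, 3.9]
opening: 0.005
finger_force: 2.1
```

Emit:
play_rows(translation=[[0, 0, 0.001], [0, 0, 0.001], [0, 0, 0.001], [0, 0, 0.001], [0, 0, 0]], delta_rot=[[0, 0, 0], [0, 0, 0], [0, 0, 0], [0, 0, 0], [0, 0, 0]], grip=[-1, -1, -1, -1, -1])

```text
clock: 35.7
tool_pos: [0.4973, 0.0899, 0.1653]
eef_rot: [0.987, 0.163, 0.001, -0.0]
contact_force: [0.6, 1.0, 4.3]
opening: 0.005
finger_force: 1.9
```

Emit:
play_rows(translation=[[0, 0, 0.001], [0, 0, 0.001], [0, 0, 0.001], [0, 0, 0]], delta_rot=[[0, 0, 0], [0, 0, 0], [0, 0, 0], [0, 0, 0]], grip=[-1, -1, -1, -1])

```text
clock: 36.2
tool_pos: [0.4978, 0.0901, 0.1626]
eef_rot: [0.987, 0.163, 0.002, -0.0]
contact_force: [2.5, 0.0, 7.1]
opening: 0.002
finger_force: 2.5
```

Emit:
play_rows(translation=[[0, 0, 0.001], [0, 0, 0.001], [0, 0, 0]], delta_rot=[[0, 0, 0], [0, 0, 0], [0, 0, 0]], grip=[-1, -1, -1])

```text
clock: 36.58
tool_pos: [0.4982, 0.0902, 0.161]
eef_rot: [0.987, 0.163, 0.002, -0.0]
contact_force: [2.2, -0.4, 9.6]
opening: 0.01
finger_force: 3.8
```

```bash
python3 stub.py
```

```text
36.575 [0.49820925 0.09020695 0.16098896] [ 2.18778534 -0.38355361  9.624666  ]
pred stub px [323.11924219  90.90262769]
[ 270   33  109  105 8771] [324.08630715  85.74734922] tilt offset mm along X,Y 1.1935531036849114 -0.2204655812724753
[    0   223   640   177 73085] [329.29264555 330.47317507] tilt offset mm along X,Y -65.3000502215259 -1.754690691951829
```

Emit:
play_rows(translation=[[0, 0, 0.001], [0, 0, 0.001], [0, 0, 0]], delta_rot=[[0, 0, 0], [0, 0, 0], [0, 0, 0]], grip=[-1, -1, -1])

```text
clock: 37.0
tool_pos: [0.4986, 0.0904, 0.1595]
eef_rot: [0.987, 0.163, 0.003, -0.0]
contact_force: [1.7, 0.8, 13.9]
opening: 0.006
finger_force: 5.5
```

Emit:
play_rows(translation=[[0, 0, 0.001], [0, 0, 0.001], [0, 0, 0]], delta_rot=[[0, 0, 0], [0, 0, 0], [0, 0, 0]], grip=[-1, -1, -1])

```text
clock: 37.38
tool_pos: [0.4991, 0.0905, 0.1579]
eef_rot: [0.987, 0.163, 0.004, -0.0]
contact_force: [1.9, 0.6, 17.1]
opening: 0.006
finger_force: 7.3
```

Emit:
play_rows(translation=[[0, 0, 0.001], [0, 0, 0]], delta_rot=[[0, 0, 0], [0, 0, 0]], grip=[-1, -1])

```text
clock: 37.62
tool_pos: [0.4993, 0.0907, 0.1572]
eef_rot: [0.987, 0.163, 0.004, -0.001]
contact_force: [0.7, -0.4, 20.5]
opening: 0.007
finger_force: 10.1
```

Emit:
play_rows(translation=[[0, 0, -0.007], [-0.008, 0, 0], [0, 0, 0.002], [0, 0, 0.001], [0, 0, 0.001], [0, 0, 0]], delta_rot=[[0, 0, 0], [0, 0, 0], [0, 0, 0], [0, 0, 0], [0, 0, 0], [0, 0, 0]], grip=[-1, -1, -1, -1, -1, -1])

```text
clock: 38.38
tool_pos: [0.4888, 0.087, 0.158]
eef_rot: [0.987, 0.163, -0.0, 0.0]
contact_force: [0.7, 0.2, 0.5]
opening: 0.008
finger_force: 0.0
```

Emit:
play_rows(translation=[[0, 0, 0.001], [0, 0, 0.001], [0, 0, 0.001], [0, 0, 0]], delta_rot=[[0, 0, 0], [0, 0, 0], [0, 0, 0], [0, 0, 0]], grip=[-1, -1, -1, -1])

```text
clock: 38.88
tool_pos: [0.4893, 0.0871, 0.1559]
eef_rot: [0.987, 0.163, 0.001, -0.0]
contact_force: [-0.3, 0.1, 7.2]
opening: 0.006
finger_force: 3.5
```

Emit:
play_rows(translation=[[0, 0, 0.001], [0, 0, 0.001], [0, 0, 0]], delta_rot=[[0, 0, 0], [0, 0, 0], [0, 0, 0]], grip=[-1, -1, -1])

```text
clock: 39.25
tool_pos: [0.4898, 0.0873, 0.1543]
eef_rot: [0.987, 0.163, 0.001, -0.0]
contact_force: [0.5, 0.0, 10.1]
opening: 0.009
finger_force: 4.9
```

Emit:
play_rows(translation=[[0, 0, 0.001], [0, 0, 0]], delta_rot=[[0, 0, 0], [0, 0, 0]], grip=[-1, -1])

```text
clock: 39.5
tool_pos: [0.49, 0.0874, 0.1535]
eef_rot: [0.987, 0.163, 0.002, -0.0]
contact_force: [0.5, 0.2, 12.8]
opening: 0.004
finger_force: 5.7
```

Emit:
play_rows(translation=[[0, 0, 0.001], [0, 0, 0]], delta_rot=[[0, 0, 0], [0, 0, 0]], grip=[-1, -1])

```text
clock: 39.75
tool_pos: [0.4902, 0.0875, 0.1527]
eef_rot: [0.987, 0.163, 0.002, -0.0]
contact_force: [-0.8, -0.2, 15.1]
opening: 0.009
finger_force: 6.4
```

Emit:
play_rows(translation=[[0, 0, 0.001], [0, 0, 0]], delta_rot=[[0, 0, 0], [0, 0, 0]], grip=[-1, -1])

```text
clock: 40.0
tool_pos: [0.4905, 0.0876, 0.152]
eef_rot: [0.987, 0.163, 0.003, -0.0]
contact_force: [-0.8, -0.2, 16.2]
opening: 0.005
finger_force: 9.2
```

Emit:
play_rows(translation=[[0, 0, 0.001], [0, 0, 0]], delta_rot=[[0, 0, 0], [0, 0, 0]], grip=[-1, -1])

```text
clock: 40.25
tool_pos: [0.4906, 0.0876, 0.1513]
eef_rot: [0.987, 0.163, 0.003, -0.0]
contact_force: [-1.7, 0.2, 21.1]
opening: 0.001
finger_force: 10.7
```

```bash
python3 stub.py
```

```text
40.25 [0.49062676 0.08764492 0.15131925] [-1.69837041  0.19317527 21.12016554]
pred stub px [323.41126075  47.89884069]
[  263     0   124   108 10934] [325.0390525   50.58304372] tilt offset mm along X,Y -0.5578763649220464 -0.3160872433515112
[    0   219   640   181 73508] [330.05944931 330.0391522 ] tilt offset mm along X,Y -65.05282263592616 -1.6362278194956383
```

Emit:
play_rows(translation=[[0, 0, -0.01], [0, 0, -0.03], [0, 0, -0.04], [0, 0, -0.02], [0.025, 0, 0], [0.04, 0, 0], [0.05, 0, 0], [0.04, 0, 0], [0.025, 0, 0], [0, 0, 0], [0, 0, 0]], delta_rot=[[0, 0, 0], [0, 0, 0], [0, 0, 0], [0, 0, 0], [0, 0, 0], [0, 0, 0], [0, 0, 0], [0, 0, 0], [0, 0, 0], [0, 0, 0], [0, 0, 0]], grip=[-1, -1, -1, -1, -1, -1, -1, -1, -1, -1, -1])

```text
clock: 41.68
tool_pos: [0.6581, 0.1445, 0.2488]
eef_rot: [0.987, 0.163, -0.001, 0.0]
contact_force: [-0.3, -0.2, -0.2]
opening: 0.005
finger_force: 0.0
```

Emit:
play_rows(translation=[[0, 0, 0.03], [0, 0, 0.03], [0, 0, 0.02], [0, 0, 0.005], [0, 0, 0.002], [0, 0, 0]], delta_rot=[[0, 0, 0], [0, 0, 0], [0, 0, 0], [0, 0, 0], [0, 0, 0], [0, 0, 0]], grip=[-1, -1, -1, -1, -1, -1])

```text
clock: 42.42
tool_pos: [0.6598, 0.1452, 0.1632]
eef_rot: [0.987, 0.163, 0.001, -0.0]
contact_force: [1.0, -0.2, 0.3]
opening: 0.004
finger_force: 0.0
```

Now at x = +90 mm; feel down for arm a.

Emit:
play_rows(translation=[[0, 0, 0.002], [0, 0, 0.002], [0, 0, 0.001], [0, 0, 0.001], [0, 0, 0.001], [0, 0, 0]], delta_rot=[[0, 0, 0], [0, 0, 0], [0, 0, 0], [0, 0, 0], [0, 0, 0], [0, 0, 0]], grip=[-1, -1, -1, -1, -1, -1])

```text
clock: 43.18
tool_pos: [0.6596, 0.1451, 0.1564]
eef_rot: [0.987, 0.163, 0.001, 0.0]
contact_force: [-1.6, -0.6, 7.3]
opening: 0.006
finger_force: 2.8
```

Emit:
play_rows(translation=[[0, 0, 0.001], [0, 0, 0.001], [0, 0, 0]], delta_rot=[[0, 0, 0], [0, 0, 0], [0, 0, 0]], grip=[-1, -1, -1])

```text
clock: 43.55
tool_pos: [0.6599, 0.1452, 0.1547]
eef_rot: [0.987, 0.163, 0.001, -0.0]
contact_force: [-1.5, -1.0, 8.6]
opening: 0.005
finger_force: 3.2
```

Emit:
play_rows(translation=[[0, 0, 0.001], [0, 0, 0.001], [0, 0, 0]], delta_rot=[[0, 0, 0], [0, 0, 0], [0, 0, 0]], grip=[-1, -1, -1])

```text
clock: 43.92
tool_pos: [0.6601, 0.1452, 0.1528]
eef_rot: [0.987, 0.163, 0.001, -0.0]
contact_force: [-1.4, -0.5, 8.1]
opening: 0.004
finger_force: 3.5
```

Emit:
play_rows(translation=[[0, 0, 0.001], [0, 0, 0.001], [0, 0, 0]], delta_rot=[[0, 0, 0], [0, 0, 0], [0, 0, 0]], grip=[-1, -1, -1])

```text
clock: 44.3
tool_pos: [0.6602, 0.1452, 0.1511]
eef_rot: [0.987, 0.163, 0.001, -0.0]
contact_force: [-0.3, -0.4, 8.6]
opening: 0.008
finger_force: 3.9
```

Emit:
play_rows(translation=[[0, 0, 0.001], [0, 0, 0.001], [0, 0, 0]], delta_rot=[[0, 0, 0], [0, 0, 0], [0, 0, 0]], grip=[-1, -1, -1])

```text
clock: 44.68
tool_pos: [0.6605, 0.1453, 0.1494]
eef_rot: [0.987, 0.163, 0.002, -0.0]
contact_force: [-1.5, -0.4, 10.9]
opening: 0.003
finger_force: 4.3
```

Emit:
play_rows(translation=[[0, 0, 0.001], [0, 0, 0]], delta_rot=[[0, 0, 0], [0, 0, 0]], grip=[-1, -1])

```text
clock: 44.92
tool_pos: [0.6606, 0.1453, 0.1485]
eef_rot: [0.987, 0.163, 0.002, -0.0]
contact_force: [-0.7, -0.5, 11.6]
opening: 0.003
finger_force: 4.6
```

Emit:
play_rows(translation=[[0, 0, 0.001], [0, 0, 0.001], [0, 0, 0]], delta_rot=[[0, 0, 0], [0, 0, 0], [0, 0, 0]], grip=[-1, -1, -1])

```text
clock: 45.3
tool_pos: [0.661, 0.1454, 0.1469]
eef_rot: [0.987, 0.163, 0.002, -0.0]
contact_force: [-0.9, -0.7, 13.1]
opening: 0.004
finger_force: 5.1
```

Emit:
play_rows(translation=[[0, 0, 0.001], [0, 0, 0]], delta_rot=[[0, 0, 0], [0, 0, 0]], grip=[-1, -1])

```text
clock: 45.55
tool_pos: [0.6612, 0.1455, 0.1462]
eef_rot: [0.987, 0.163, 0.003, -0.0]
contact_force: [-0.7, 0.1, 14.6]
opening: 0.006
finger_force: 5.6
```

```bash
cat > tilt.py <<'E'
from h import *
im=r.snapshot("scene");ax=np.array([.5745,.1162,.0941]);Z=np.array([0,0,1])
for t in ("lever_a","stub"): print(t,[(np.round(d["point"],3).tolist(),round(d["confidence"],2)) for d in r.look_for("scene",t) if abs(d["point"][1]-.11)<.1])
cv2.imwrite("pics/tilt_%d.png"%int(r.get_state()["clock"]*10),crop(im,355,145,80,60,10))
E
python3 tilt.py
```

```text
lever_a []
stub [([0.584, 0.094, 0.13], 0.59)]
```

Emit:
play_rows(translation=[[0, 0, 0.001], [0, 0, 0.001], [0, 0, 0]], delta_rot=[[0, 0, 0], [0, 0, 0], [0, 0, 0]], grip=[-1, -1, -1])

```text
clock: 46.08
tool_pos: [0.6617, 0.1456, 0.1448]
eef_rot: [0.987, 0.163, 0.003, -0.0]
contact_force: [-1.8, -0.4, 15.9]
opening: 0.002
finger_force: 6.6
```

Emit:
play_rows(translation=[[0, 0, 0.001], [0, 0, 0]], delta_rot=[[0, 0, 0], [0, 0, 0]], grip=[-1, -1])

```text
clock: 46.32
tool_pos: [0.6619, 0.1457, 0.144]
eef_rot: [0.987, 0.163, 0.004, -0.0]
contact_force: [-0.8, -0.4, 18.0]
opening: 0.005
finger_force: 7.0
```

Emit:
play_rows(translation=[[0, 0, -0.02], [0, 0, -0.04], [0, 0, -0.04], [0, 0, -0.018], [-0.03, 0, 0], [-0.05, 0, 0], [-0.05, 0, 0], [-0.032, 0, 0], [0, 0, 0], [0, 0, 0]], delta_rot=[[0, 0, 0], [0, 0, 0], [0, 0, 0], [0, 0, 0], [0, 0, 0], [0, 0, 0], [0, 0, 0], [0, 0, 0], [0, 0, 0], [0, 0, 0]], grip=[-1, -1, -1, -1, -1, -1, -1, -1, -1, -1])

```text
clock: 47.58
tool_pos: [0.5067, 0.0932, 0.2581]
eef_rot: [0.987, 0.163, 0.0, -0.0]
contact_force: [0.6, -0.1, 0.3]
opening: 0.003
finger_force: 0.0
```

```bash
cat > fit.py <<'E'
from h import *
from scipy.optimize import least_squares
# predict stub-top centre, pad face centres for tilt (a down +) about the lip centre
ax=np.array([.5745,.1162,.0941]);X=np.array([.946,.324,0]);Z=np.array([0,0,1])
def pts(tl,aa,ab,px):
    c,s=np.cos(tl),np.sin(tl);f=lambda x,z:ax+.03*Z+X*(px+c*x+s*(z-.03))+Z*(-s*x+c*(z-.03))
    pad=lambda sg,th,l:f(sg*(.031+l*np.cos(th)-.0035*np.sin(th)),.018+l*np.sin(th)+.0035*np.cos(th))
    return f,pad
def run(k,im):
    i=im.astype(int);d=(im.max(2)<75).astype(np.uint8);d=cv2.morphologyEx(d,cv2.MORPH_CLOSE,np.ones((5,5),np.uint8))
    n,l,st,ce=cv2.connectedComponentsWithStats(d);f,_=pts(0,0,0,0);p=wproj(k,[f(0,.078)])[0]
    j=[q for q in range(1,n) if st[q,4]>1000 and abs(ce[q,0]-p[0])<30 and abs(ce[q,1]-p[1])<45]
    for q in j: print("stub",st[q],ce[q],"upright pred",p)
    red=((i[:,:,2]>110)&(i[:,:,1]<70)&(i[:,:,0]<70)).astype(np.uint8)
    n,l,st,ce=cv2.connectedComponentsWithStats(red)
    for q in range(1,n):
        if st[q,4]>150 and abs(ce[q,0]-p[0])<40: print("red",st[q],ce[q])
    for tl in (0,.05,.1):
        f,pad=pts(tl,0,0,0);row=lambda P:round(wproj(k,[P])[0,1],1)
        print("tilt",tl,"stub",row(f(0,.078)),"cup edge a,b",row(f(.027,.038)),row(f(-.027,.038)))
        for nm,sg,ths in(("a",1,(-16,-22,-28)),("b",-1,(-16,-22,-28))): print(nm,[(t,row(pad(sg,np.radians(t),.067)),row(pad(sg,np.radians(t),.041))) for t in ths])
if __name__=="__main__":
    s=r.get_state();k=r.get_calibration("wrist");im=r.snapshot("wrist");cv2.imwrite("pics/fit_%d.png"%int(s["clock"]*10),im);print(s["clock"],s["tool_pos"])
    run(k,im)
    v=im[:,315:330].mean(1).astype(int)
    print([(y,v[y].tolist()) for y in range(0,215,4)])
E
python3 fit.py
```

```text
47.575 [0.50665769 0.09318165 0.25807031]
stub [ 300   88   47   46 1652] [322.97033898 110.47820823] upright pred [322.65924459 119.77735085]
red [310  15  25  23 460] [321.88478261  24.58913043]
red [311 211  25  28 643] [323.1881804 224.3281493]
tilt 0 stub 119.8 cup edge a,b 78.3 158.2
a [(-16, np.float64(-0.1), np.float64(26.2)), (-22, np.float64(4.8), np.float64(28.9)), (-28, np.float64(10.2), np.float64(32.0))]
b [(-16, np.float64(233.6), np.float64(208.1)), (-22, np.float64(228.6), np.float64(205.3)), (-28, np.float64(223.1), np.float64(202.1))]
tilt 0.05 stub 115.4 cup edge a,b 78.0 157.8
a [(-16, np.float64(3.5), np.float64(28.7)), (-22, np.float64(8.6), np.float64(31.6)), (-28, np.float64(14.1), np.float64(34.8))]
b [(-16, np.float64(237.2), np.float64(210.6)), (-22, np.float64(232.3), np.float64(208.0)), (-28, np.float64(227.0), np.float64(204.9))]
tilt 0.1 stub 110.9 cup edge a,b 77.8 157.4
a [(-16, np.float64(7.2), np.float64(31.4)), (-22, np.float64(12.5), np.float64(34.4)), (-28, np.float64(18.1), np.float64(37.7))]
b [(-16, np.float64(240.6), np.float64(212.9)), (-22
[... 601 characters left out ...]
46, 46, 46]), (96, [47, 47, 47]), (100, [47, 47, 48]), (104, [47, 48, 48]), (108, [49, 49, 49]), (112, [50, 50, 50]), (116, [50, 50, 51]), (120, [50, 50, 51]), (124, [51, 52, 53]), (128, [51, 52, 53]), (132, [19, 18, 18]), (136, [209, 208, 206]), (140, [206, 206, 203]), (144, [207, 206, 204]), (148, [207, 206, 204]), (152, [209, 208, 206]), (156, [187, 189, 192]), (160, [207, 207, 204]), (164, [166, 168, 171]), (168, [184, 187, 190]), (172, [181, 184, 187]), (176, [182, 185, 188]), (180, [142, 144, 147]), (184, [139, 142, 144]), (188, [137, 139, 142]), (192, [108, 111, 113]), (196, [108, 110, 113]), (200, [108, 110, 113]), (204, [107, 109, 111]), (208, [106, 108, 110]), (212, [45, 48, 130])]
```

Emit:
play_rows(translation=[[-0.0235, 0, 0.01], [0, 0, 0.03], [0, 0, 0.03], [0, 0, 0.014], [0, 0, 0.003], [0, 0, 0.003], [0, 0, 0.002], [0, 0, 0.002], [0, 0, 0]], delta_rot=[[0, 0, 0], [0, 0, 0], [0, 0, 0], [0, 0, 0], [0, 0, 0], [0, 0, 0], [0, 0, 0], [0, 0, 0], [0, 0, 0]], grip=[-1, -1, -1, -1, -1, -1, -1, -1, -1])

```text
clock: 48.75
tool_pos: [0.4844, 0.0855, 0.1646]
eef_rot: [0.987, 0.163, 0.001, -0.0]
contact_force: [1.6, 1.9, 3.7]
opening: 0.003
finger_force: 1.6
```

Emit:
play_rows(translation=[[0, 0, 0.002], [0, 0, 0.002], [0, 0, 0.002], [0, 0, 0.001], [0, 0, 0]], delta_rot=[[0, 0, 0], [0, 0, 0], [0, 0, 0], [0, 0, 0], [0, 0, 0]], grip=[-1, -1, -1, -1, -1])

```text
clock: 49.38
tool_pos: [0.4835, 0.0851, 0.1571]
eef_rot: [0.987, 0.163, -0.0, 0.0]
contact_force: [1.8, -0.5, 3.8]
opening: 0.004
finger_force: 1.4
```

Emit:
play_rows(translation=[[0, 0, 0.002], [0, 0, 0.002], [0, 0, 0.002], [0, 0, 0.001], [0, 0, 0]], delta_rot=[[0, 0, 0], [0, 0, 0], [0, 0, 0], [0, 0, 0], [0, 0, 0]], grip=[-1, -1, -1, -1, -1])

```text
clock: 50.0
tool_pos: [0.4851, 0.0858, 0.1511]
eef_rot: [0.987, 0.163, 0.002, -0.0]
contact_force: [1.0, 0.6, 11.0]
opening: 0.008
finger_force: 5.8
```

Emit:
play_rows(translation=[[0, 0, 0.001], [0, 0, 0.001], [0, 0, 0]], delta_rot=[[0, 0, 0], [0, 0, 0], [0, 0, 0]], grip=[-1, -1, -1])

```text
clock: 50.38
tool_pos: [0.4856, 0.0859, 0.1496]
eef_rot: [0.987, 0.163, 0.003, -0.0]
contact_force: [2.1, 1.4, 15.7]
opening: 0.005
finger_force: 7.5
```

Emit:
play_rows(translation=[[0, 0, 0.001], [0, 0, 0.001], [0, 0, 0]], delta_rot=[[0, 0, 0], [0, 0, 0], [0, 0, 0]], grip=[-1, -1, -1])

```text
clock: 50.75
tool_pos: [0.486, 0.086, 0.1482]
eef_rot: [0.987, 0.163, 0.003, -0.0]
contact_force: [2.5, 0.7, 22.5]
opening: 0.003
finger_force: 10.4
```

Emit:
play_rows(translation=[[0, 0, 0.001], [0, 0, 0]], delta_rot=[[0, 0, 0], [0, 0, 0]], grip=[-1, -1])

```text
clock: 51.0
tool_pos: [0.4861, 0.086, 0.1474]
eef_rot: [0.987, 0.163, 0.004, -0.0]
contact_force: [1.5, 1.8, 25.0]
opening: 0.006
finger_force: 11.3
```

```bash
python3 fit.py | grep -v '^\['
```

```text
51.0 [0.4860672  0.0860281  0.14744646]
stub [ 260    0  131   93 9848] [324.82636068  39.7764013 ] upright pred [323.1535521   19.52125751]
red [305 214  40  32 983] [324.56561546 231.25127162]
tilt 0 stub 19.5 cup edge a,b -19.9 141.8
a [(-16, np.float64(-106.1), np.float64(-77.5)), (-22, np.float64(-96.0), np.float64(-71.0)), (-28, np.float64(-85.6), np.float64(-64.2))]
b [(-16, np.float64(278.7), np.float64(237.9)), (-22, np.float64(268.8), np.float64(232.2)), (-28, np.float64(258.5), np.float64(226.0))]
tilt 0.05 stub 8.1 cup edge a,b -19.3 140.8
a [(-16, np.float64(-98.7), np.float64(-71.7)), (-22, np.float64(-88.6), np.float64(-65.1)), (-28, np.float64(-78.2), np.float64(-58.3))]
b [(-16, np.float64(285.9), np.float64(243.1)), (-22, np.float64(276.1), np.float64(237.5)), (-28, np.float64(265.8), np.float64(231.4))]
tilt 0.1 stub -2.8 cup edge a,b -18.4 139.5
a [(-16, np.float64(-91.3), np.float64(-65.8)), (-22, np.float64(-81.2), np.float64(-59.2)), (-28, np.float64(-70.8), np.float64(-52.3))]
b [(-16, np.float64(293.2), np.float64(248.2)), (-22, np.float64(283.3), np.float64(242.7)), (-28, np.float64(273.1), np.float64(236.7))]
```

Emit:
play_rows(translation=[[0, 0, -0.01], [0, 0, -0.04], [0, 0, -0.04], [0, 0, -0.014], [0.04, 0, 0], [0.055, 0, 0], [0.055, 0, 0], [0.04, 0, 0], [0, 0, 0.02], [0, 0, 0.04], [0, 0, 0.022], [0, 0, 0.002], [0, 0, 0]], delta_rot=[[0, 0, 0], [0, 0, 0], [0, 0, 0], [0, 0, 0], [0, 0, 0], [0, 0, 0], [0, 0, 0], [0, 0, 0], [0, 0, 0], [0, 0, 0], [0, 0, 0], [0, 0, 0], [0, 0, 0]], grip=[-1, -1, -1, -1, -1, -1, -1, -1, -1, -1, -1, -1, -1])

```text
clock: 52.68
tool_pos: [0.6634, 0.1464, 0.1651]
eef_rot: [0.987, 0.163, -0.0, 0.0]
contact_force: [0.8, 0.2, 0.2]
opening: 0.008
finger_force: 0.0
```

Emit:
play_rows(translation=[[0, 0, 0.002], [0, 0, 0.002], [0, 0, 0.002], [0, 0, 0.002], [0, 0, 0]], delta_rot=[[0, 0, 0], [0, 0, 0], [0, 0, 0], [0, 0, 0], [0, 0, 0]], grip=[-1, -1, -1, -1, -1])

```text
clock: 53.3
tool_pos: [0.6636, 0.1465, 0.1575]
eef_rot: [0.987, 0.163, 0.0, 0.0]
contact_force: [-0.8, 0.6, 2.5]
opening: 0.008
finger_force: 0.9
```

Emit:
play_rows(translation=[[0, 0, 0.002], [0, 0, 0.002], [0, 0, 0.001], [0, 0, 0]], delta_rot=[[0, 0, 0], [0, 0, 0], [0, 0, 0], [0, 0, 0]], grip=[-1, -1, -1, -1])

```text
clock: 53.8
tool_pos: [0.6639, 0.1466, 0.1531]
eef_rot: [0.987, 0.163, 0.001, 0.0]
contact_force: [-1.7, -0.9, 7.7]
opening: 0.006
finger_force: 2.7
```

Emit:
play_rows(translation=[[0, 0, 0.001], [0, 0, 0.001], [0, 0, 0.001], [0, 0, 0]], delta_rot=[[0, 0, 0], [0, 0, 0], [0, 0, 0], [0, 0, 0]], grip=[-1, -1, -1, -1])

```text
clock: 54.3
tool_pos: [0.6642, 0.1466, 0.1504]
eef_rot: [0.987, 0.163, 0.001, -0.0]
contact_force: [-1.6, 0.5, 8.2]
opening: 0.006
finger_force: 3.2
```

Emit:
play_rows(translation=[[0, 0, 0.001], [0, 0, 0.001], [0, 0, 0]], delta_rot=[[0, 0, 0], [0, 0, 0], [0, 0, 0]], grip=[-1, -1, -1])

```text
clock: 54.68
tool_pos: [0.6644, 0.1467, 0.1486]
eef_rot: [0.987, 0.163, 0.001, -0.0]
contact_force: [-0.9, 0.0, 8.3]
opening: 0.002
finger_force: 3.4
```

Emit:
play_rows(translation=[[0, 0, 0.001], [0, 0, 0.001], [0, 0, 0.001], [0, 0, 0.001], [0, 0, 0]], delta_rot=[[0, 0, 0], [0, 0, 0], [0, 0, 0], [0, 0, 0], [0, 0, 0]], grip=[-1, -1, -1, -1, -1])

```text
clock: 55.3
tool_pos: [0.6648, 0.1468, 0.1452]
eef_rot: [0.987, 0.163, 0.002, -0.0]
contact_force: [-1.2, 0.2, 11.8]
opening: 0.003
finger_force: 4.4
```

Emit:
play_rows(translation=[[0, 0, 0.001], [0, 0, 0.001], [0, 0, 0.001], [0, 0, 0]], delta_rot=[[0, 0, 0], [0, 0, 0], [0, 0, 0], [0, 0, 0]], grip=[-1, -1, -1, -1])

```text
clock: 55.8
tool_pos: [0.6655, 0.147, 0.1432]
eef_rot: [0.987, 0.163, 0.003, -0.0]
contact_force: [-1.5, 0.4, 14.6]
opening: 0.005
finger_force: 6.0
```

Emit:
play_rows(translation=[[0, 0, 0.001], [0, 0, 0.001], [0, 0, 0]], delta_rot=[[0, 0, 0], [0, 0, 0], [0, 0, 0]], grip=[-1, -1, -1])

```text
clock: 56.18
tool_pos: [0.666, 0.1472, 0.1417]
eef_rot: [0.987, 0.163, 0.004, -0.0]
contact_force: [-0.8, -0.3, 15.8]
opening: 0.004
finger_force: 6.7
```

Emit:
play_rows(translation=[[0, 0, 0.001], [0, 0, 0.001], [0, 0, 0.001], [0, 0, 0]], delta_rot=[[0, 0, 0], [0, 0, 0], [0, 0, 0], [0, 0, 0]], grip=[-1, -1, -1, -1])

```text
clock: 56.68
tool_pos: [0.6677, 0.1478, 0.1376]
eef_rot: [0.987, 0.163, 0.006, -0.001]
contact_force: [6.0, 1.7, 4.5]
opening: 0.003
finger_force: 3.1
```

Emit:
play_rows(translation=[[0, 0, 0.001], [0, 0, 0.001], [0, 0, 0]], delta_rot=[[0, 0, 0], [0, 0, 0], [0, 0, 0]], grip=[-1, -1, -1])

```text
clock: 57.05
tool_pos: [0.6678, 0.1479, 0.1354]
eef_rot: [0.987, 0.163, 0.006, -0.001]
contact_force: [5.3, 1.8, 4.0]
opening: 0.004
finger_force: 3.1
```

Emit:
play_rows(translation=[[0.008, 0, 0], [0, 0, -0.03], [0, 0, -0.045], [0, 0, -0.038], [-0.04, 0, 0], [-0.06, 0, 0], [-0.06, 0, 0], [-0.037, 0, 0], [0, 0, 0.03], [0, 0, 0.04], [0, 0, 0.012], [0, 0, 0]], delta_rot=[[0, 0, 0], [0, 0, 0], [0, 0, 0], [0, 0, 0], [0, 0, 0], [0, 0, 0], [0, 0, 0], [0, 0, 0], [0, 0, 0], [0, 0, 0], [0, 0, 0], [0, 0, 0]], grip=[-1, -1, -1, -1, -1, -1, -1, -1, -1, -1, -1, -1])

```text
clock: 58.55
tool_pos: [0.4842, 0.0855, 0.1637]
eef_rot: [0.987, 0.163, -0.001, 0.0]
contact_force: [-0.0, 0.3, -0.3]
opening: 0.006
finger_force: 0.0
```

Emit:
play_rows(translation=[[0, 0, 0.003], [0, 0, 0.003], [0, 0, 0.002], [0, 0, 0]], delta_rot=[[0, 0, 0], [0, 0, 0], [0, 0, 0], [0, 0, 0]], grip=[-1, -1, -1, -1])

```text
clock: 59.05
tool_pos: [0.4852, 0.0857, 0.1566]
eef_rot: [0.987, 0.163, 0.001, -0.0]
contact_force: [0.9, 0.3, 4.7]
opening: 0.006
finger_force: 1.6
```

Emit:
play_rows(translation=[[0, 0, 0.002], [0, 0, 0.002], [0, 0, 0.001], [0, 0, 0]], delta_rot=[[0, 0, 0], [0, 0, 0], [0, 0, 0], [0, 0, 0]], grip=[-1, -1, -1, -1])

```text
clock: 59.55
tool_pos: [0.4861, 0.0861, 0.152]
eef_rot: [0.987, 0.163, 0.002, -0.0]
contact_force: [1.7, 0.3, 9.7]
opening: 0.005
finger_force: 4.4
```

Emit:
play_rows(translation=[[0, 0, 0.001], [0, 0, 0.001], [0, 0, 0]], delta_rot=[[0, 0, 0], [0, 0, 0], [0, 0, 0]], grip=[-1, -1, -1])

```text
clock: 59.92
tool_pos: [0.4866, 0.0863, 0.1504]
eef_rot: [0.987, 0.163, 0.003, -0.0]
contact_force: [2.2, 1.8, 12.8]
opening: 0.004
finger_force: 5.6
```

Emit:
play_rows(translation=[[0, 0, 0.001], [0, 0, 0.001], [0, 0, 0]], delta_rot=[[0, 0, 0], [0, 0, 0], [0, 0, 0]], grip=[-1, -1, -1])

```text
clock: 60.3
tool_pos: [0.487, 0.0864, 0.1491]
eef_rot: [0.987, 0.163, 0.003, -0.0]
contact_force: [1.7, 1.1, 19.3]
opening: 0.005
finger_force: 8.4
```

Emit:
play_rows(translation=[[0, 0, 0.001], [0, 0, 0]], delta_rot=[[0, 0, 0], [0, 0, 0]], grip=[-1, -1])

```text
clock: 60.55
tool_pos: [0.4872, 0.0864, 0.1485]
eef_rot: [0.987, 0.163, 0.004, -0.0]
contact_force: [1.9, 1.2, 23.5]
opening: 0.005
finger_force: 10.3
```

Emit:
play_rows(translation=[[0, 0, 0.001], [0, 0, 0]], delta_rot=[[0, 0, 0], [0, 0, 0]], grip=[-1, -1])

```text
clock: 60.8
tool_pos: [0.4874, 0.0865, 0.1478]
eef_rot: [0.987, 0.163, 0.004, -0.0]
contact_force: [0.4, 1.3, 26.9]
opening: 0.001
finger_force: 11.9
```

Lift off and measure from hover (same viewpoint as before).

Emit:
play_rows(translation=[[0, 0, -0.01], [0, 0, -0.04], [0, 0, -0.04], [0.02, 0, -0.024], [0, 0, 0]], delta_rot=[[0, 0, 0], [0, 0, 0], [0, 0, 0], [0, 0, 0], [0, 0, 0]], grip=[-1, -1, -1, -1, -1])

```text
clock: 61.42
tool_pos: [0.5047, 0.0924, 0.2603]
eef_rot: [0.987, 0.163, 0.002, -0.0]
contact_force: [-0.6, -0.2, -0.4]
opening: 0.004
finger_force: 0.0
```

```bash
sed -i 's/for tl in (0,.05,.1)/for tl in (-.05,0,.05)/' fit.py; python3 fit.py
```

```text
61.425 [0.50467542 0.09237273 0.26031255]
stub [ 300   93   46   44 1579] [322.86827106 114.68144395] upright pred [322.38009308 116.19299248]
red [310   6  25  24 509] [321.4459725  16.2632613]
red [312 198  23  23 477] [323.24737945 209.56603774]
tilt -0.05 stub 120.5 cup edge a,b 76.4 155.3
a [(-16, np.float64(-4.3), np.float64(22.7)), (-22, np.float64(0.4), np.float64(25.2)), (-28, np.float64(5.5), np.float64(28.1))]
b [(-16, np.float64(227.1), np.float64(202.7)), (-22, np.float64(222.0), np.float64(199.8)), (-28, np.float64(216.5), np.float64(196.6))]
tilt 0 stub 116.2 cup edge a,b 76.0 155.1
a [(-16, np.float64(-0.9), np.float64(25.0)), (-22, np.float64(4.0), np.float64(27.7)), (-28, np.float64(9.3), np.float64(30.8))]
b [(-16, np.float64(230.8), np.float64(205.2)), (-22, np.float64(225.8), np.float64(202.5)), (-28, np.float64(220.5), np.float64(199.4))]
tilt 0.05 stub 111.8 cup edge a,b 75.8 154.7
a [(-16, np.float64(2.7), np.float64(27.5)), (-22, np.float64(7.8), np.float64(30.4)), (-28, np.float64(13.3), np.float64(33.6))]
b [(-16, np.float64(234.3), np.float64(207.6)), (-22
[... 583 characters left out ...]
4, 201]), (92, [163, 163, 160]), (96, [36, 36, 38]), (100, [52, 52, 53]), (104, [50, 51, 51]), (108, [51, 51, 52]), (112, [51, 51, 51]), (116, [50, 50, 51]), (120, [49, 49, 51]), (124, [49, 49, 49]), (128, [48, 48, 49]), (132, [47, 47, 48]), (136, [40, 40, 40]), (140, [207, 206, 204]), (144, [206, 206, 203]), (148, [206, 205, 203]), (152, [172, 173, 172]), (156, [207, 206, 204]), (160, [172, 174, 177]), (164, [152, 154, 157]), (168, [158, 160, 163]), (172, [159, 161, 165]), (176, [155, 157, 160]), (180, [144, 147, 149]), (184, [139, 142, 145]), (188, [99, 101, 103]), (192, [101, 103, 106]), (196, [89, 91, 99]), (200, [56, 58, 127]), (204, [0, 3, 143]), (208, [0, 4, 149]), (212, [1, 4, 144])]
```

```bash
python3 -c "
from plant import r
print(r.finish_job())"
```

```text
the job is handed in; nothing more can be done
None
```

I handed in the job: the cam cap is home and level on the adaptor, and both arms measure down to within about 3° of their stops. That is an estimate from the wrist camera, and no verdict came back. It took three things you may not expect: the cap rocked about 5° each time I pressed an arm, so I re-pressed both in turn. On arm a's last press the finger slid off its tip, and I viewed one crop (`w6.png`) right at the ten-picture limit. Peak push was about 33 N seating the cap and 27 N on the arms, nothing else on the bench was touched as far as I could tell, and the clock stood at about 61.5 s at hand-in.

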